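# Rock-test two box lids on the mixing slab and close the medicine box

### The arm

A 7-joint arm with a two-finger parallel gripper is mounted at the origin on the work surface. World frame = base frame: x ahead of the robot, y to its left, z up, the work surface at z = 0. Lengths are in m, angles in rad, forces in N, time in s.
With the tool pointing down it reaches from about 0.425 to 0.925 m from the base axis. Payload 6.8 kg.
Tool frame: the origin (TCP) lies on the centre line of the jaws, within the pads' length; the fingertips stand bot.finger_overhang ahead of it and the grasp point (between the pads) lies 3 mm ahead of it (bot.finger_overhang is the distance from the TCP to the fingertips, in m); z points along the fingers, y is the direction in which the jaws open and shut (so a half turn about z gives the same grasp; the last joint's range is limited). The gripper opens to 85 mm and grips with 20 to 120 N. Pads are 22 mm wide; open, the fingers measure 114 mm over their backs; the gripper's body (76 mm by 85 mm) begins 54 mm behind the grasp point. The pads swing forward as they close: fully open they stand 13 mm farther back than shut.
Start: joints at [1.062, 0.477, 0.022, 1.555, -0.011, 1.109, -0.083], TCP at [0.263, -0.622, 0.229] pointing down, gripper open.
Joint ranges: [-2.96, 2.96], [-0.34, 2.1], [-1.41, 1.46], [0.24, 2.44], [-1.37, 4.51], [0.17, 1.92], [-2.96, 2.96]. Speed limits (rad/s): [2.39, 2.39, 3.14, 3.14, 3.14, 3.14, 3.14].

### API

Orientations are given as a unit quaternion [w, x, y, z].
In Python, from station import bot gives the robot as it stands.
- The arm moves only by the tool drive_tool, never from a script. Its argument "increments" is text: rows parted by semicolons, each of 4 numbers parted by spaces: the shift along the world's x, y, z in m, then the turn about the world's z in rad. In form: tx ty tz spin; .... A call has 1 to 12 rows; each row shifts and turns the commanded pose from where the row before left it; what a row does not reach is not made up. A row lasts 1/12 s, in which the tool goes at most 41.7 mm and 7.16 degrees, less where a joint would pass 70% of its speed; a pose out of reach is approached as far as the arm can. A call is refused whole if a number of a shift passes 0.0417 or a number of a turn 0.125, either way. A call with a gripper value outside its range is refused whole. "grip" is the opening, from 0 (shut) to 1 (fully open), set as the call begins (left out, the last holds). The fingers move at their own pace and stop on an object; "squeeze" is the grip in N (left out, the last holds). Time passes only in rows, so rows that do not move let the fingers close. It gives the time, the measured TCP pose, the force and the opening at its end, in the units of the state.
- bot.get_obs(): the state, without advancing time (a new reading comes with each control period).
- bot.read_camera(name): name is "side" or "top" or "wrist"; returns the picture (400x640x3 uint8, red, green, blue); there is no depth.
- bot.calibration(name): a dict with "fx", "fy", "cx", "cy" (pixels), "distortion" ([k1, k2, p1, p2, k3] as OpenCV has them; the pictures are not rectified), "camera_from_world" (4x4, takes a point from world to camera coordinates). Camera axes: x right, y down, z forward; pixel columns grow to the right and rows downward; lengths in m; the calibration is good to about 2 mm. A picture is of the moment at which its call begins: read the wrist's pose just before it. calibration takes no time and is no camera call; for the wrist camera it gives the pose at the moment of the call.
- bot.hand_in(): hands the job in, once; it reports no verdict.
The state is a dict: "t": time; "q": joint angles; "joint_vel": joint speeds; "joint_torque": joint torques, N m; "eef_pos": TCP position; "tool_rot": TCP orientation; "contact_force": force on the tool from outside, world axes, zero at the start; "torque": the same for the moment, N m; "gripper_width": opening from 0.0 (shut) to 1.0 (fully open).
Only numpy, scipy, OpenCV 4.12 (cv2) and the standard library are available. Lean on these libraries where they do the work, as an engineer would, in place of code of your own. Each camera call takes 0.05 s, during which the arm holds its last target.

### The job

The small clear medicine box needs a lid, and either of the two lids on the stone slab, or both, may have warped in storage: a warped lid rocks on the flat slab when one end or the other is pressed down. Put every lid that rocks into the grey tray, and close the box with a sound one, fully seated over the rim; a spare sound lid stays on the slab, and if both are warped the box stays open. Leave the box upright and the bottle, jar and spatula alone.

Things in the scene. Friction and masses are not known exactly. Their poses are not given: they have to be found in the camera images.
- lid_a: One of two look-alike moulded lids lying on the slab, grip up: 146 mm long (its x), 100 mm wide (its y), top 12 mm above the underside: a 3 mm sheet with a 3 mm skirt, 9 mm deep, all round. 0.12 to 0.24 kg. Origin: centre of the underside; z up. The middle 70 mm of its length is always flat; beyond it either end, both or neither has curled up, rigidly, by 3.5 mm at the tip: then it is warped.
- lid_b: The other lid, also on the slab, grip up: the same sizes and frame, and drawn sound or warped on its own, with the same odds (about even): both may be sound, or both warped.
- lid_a_grip (a point): Centre of the top of lid_a's bar grip, 38 mm above the lid's underside. The grip is 14 mm thick along the lid's x, 56 mm long along its y, and stands 26 mm above the top sheet.
- lid_b_grip (a point): Centre of the top of lid_b's bar grip, 38 mm above the lid's underside. The grip is 14 mm thick along the lid's x, 56 mm long along its y, and stands 26 mm above the top sheet.
- lid_a_end1 (a point): Press point on lid_a, 64 mm from its centre towards its +x end, at the level of a sound top; a curled top is 2.7 mm higher here. Pressed here with 1 to 3 N a curled end gives way and the whole lid rocks by 0.09 rad (5 degrees), far end rising, till this end lies on the slab; let go, it falls back level. A sound end does not give. Readings at rest are the same for both.
- lid_a_end2 (a point): The same for lid_a's -x end.
- lid_b_end1 (a point): The same for lid_b's +x end.
- lid_b_end2 (a point): The same for lid_b's -x end.
- slab: White stone mixing slab, ground flat, 260 mm (x) by 340 mm (y), 20 mm thick, fixed. Origin: centre of its underside, on the bench; its top is at z = 20 mm.
- med_box: Open clear plastic box holding small cartons, 134 mm (its x) by 88 mm (its y), 75 mm tall, walls 3 mm, 0.8 kg, loose. Cartons end 25 mm below the rim. Origin: centre of its underside. A lid's skirt goes over the rim with 3 mm to spare on every side, either way round, long sides together; seated, its top sheet lies on the rim and its origin is 66 mm above the box's.
- tray: Open grey plastic tray for rejects, 260 mm (its x) by 190 mm (its y), 35 mm tall, walls and floor 4 mm, 0.6 kg, loose on the bench. Origin: centre of its underside. Two lids fit side by side with their length across it (along its y).
- bottle: Amber bottle, 60 mm across, 125 mm tall, standing beyond the slab. Origin: centre of its underside. Bystander.
- jar: White jar, 68 mm across, 75 mm tall, standing beyond the slab. Origin: centre of its underside. Bystander.
- spatula: Spatula, 220 mm long, lying along its x beyond the slab. Origin: middle of its underside. Bystander.
There are look-alikes about, which are no part of the job. What is shaped like the lid_b but blue or turquoise is not meant.

How it is judged:
By the outcome, as a careful person would: the job done as asked, in the order asked, and still so for the second after the job is handed in, with the robot touching nothing.
It also fails if it takes over 67 s, if anything falls off the work surface, if the arm or the gripper's body presses on something with over 40 N, if the wrist force passes 120 N, or if a joint passes its speed limit or range.

## Working session

There is one attempt and no reset: what is moved stays moved. The work goes in short steps, Python scripts to look and compute and a tool call to move; the robot and the scene stay as the last step left them, time stands still between calls to the robot, and variables do not carry over. Pictures are saved under pics/ and viewed, and the job is handed in when it is done.

Besides the shell and the picture viewer there is one more tool, called after "Request:" as a command line: name --argument value ..., lists and objects as JSON in quotes. drive_tool: Moves the arm, as the interface text tells. Its arguments: {"type":"object","properties":{"increments":{"type":"string"},"grip":{"type":"number"},"squeeze":{"type":"number"}},"required":["increments"]}

```bash
ls; mkdir -p pics
python3 - <<'E'
from station import bot
import cv2, json
for n in ["top","side","wrist"]:
    im=bot.read_camera(n); cv2.imwrite(f"pics/{n}0.png",im[:,:,::-1])
    c=bot.calibration(n); print(n,c["fx"],c["fy"],c["cx"],c["cy"],c["distortion"]); print(c["camera_from_world"])
print(bot.get_obs(), bot.finger_overhang)
E
```

```text
pics
top 498.3630139662379 498.3630139662379 324.5869093233897 202.22885982383008 [0.00191284 0.         0.         0.         0.        ]
[[-0.02308543 -0.99968205  0.01014212  0.09642775]
 [-0.98871329  0.02132763 -0.14829417  0.4962646 ]
 [ 0.14803071 -0.01345108 -0.98889129  1.72191752]
 [ 0.          0.          0.          1.        ]]
side 405.6611194364732 405.6611194364732 320.0749098230464 199.12200480848378 [-0.08068653  0.          0.          0.          0.        ]
[[ 0.99575073 -0.09203333 -0.00321561 -0.51143726]
 [-0.05911271 -0.61201286 -0.7886355   0.15801901]
 [ 0.07061276  0.78547446 -0.6148526   1.04114925]
 [ 0.          0.          0.          1.        ]]
wrist 355.3275576929014 355.3275576929014 316.679888017485 195.60166797756102 [-0.05850252  0.          0.          0.          0.        ]
[[ 0.39055169 -0.92057736 -0.00258897 -0.67380825]
 [-0.87453886 -0.37189536  0.31124848 -0.04025441]
 [-0.28749114 -0.11929446 -0.95032504  0.37951382]
 [ 0.          0.          0.          1.        ]]
{'t': 0.15, 'q': array([ 1.0619123 ,  0.47762668,  0.0223165 ,  1.55621229, -0.01148768,
        1.10930229, -0.0830552 ]), 'joint_vel': array([ 0.00123866, -0.00201147,  0.00072056, -0.00321002,  0.00114874,
        0.000667  , -0.00059017]), 'joint_torque': array([ 3.18345927e-03, -5.96922326e+01,  1.61044657e+00, -2.81491256e+01,
        1.27176906e-02,  6.56058415e-03, -1.11053183e-05]), 'eef_pos': array([ 0.26317402, -0.62108383,  0.22864253]), 'tool_rot': array([-6.84925247e-04,  9.79978919e-01,  1.99100011e-01, -1.88615157e-04]), 'contact_force': array([0.03535049, 1.00121784, 0.04974086]), 'torque': array([-0.02626335, -0.04628005, -0.01530907]), 'gripper_width': 0.9984641235934371} 0.022
```

View pics/top0.png

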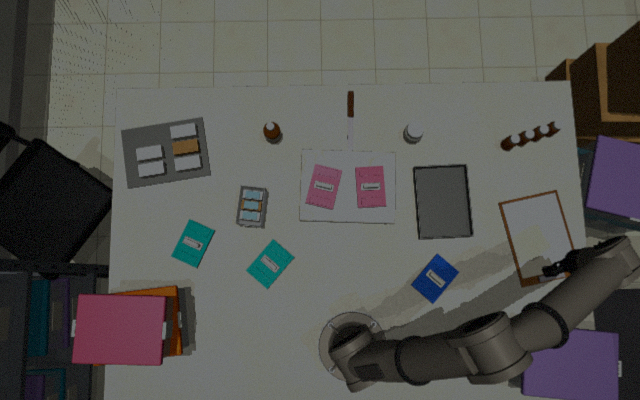

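View pics/side0.png

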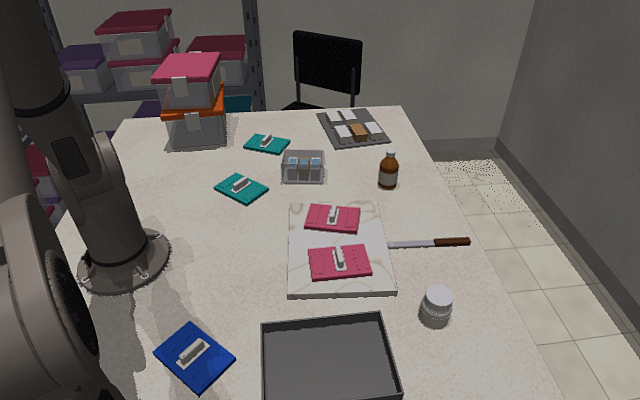

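View pics/wrist0.png

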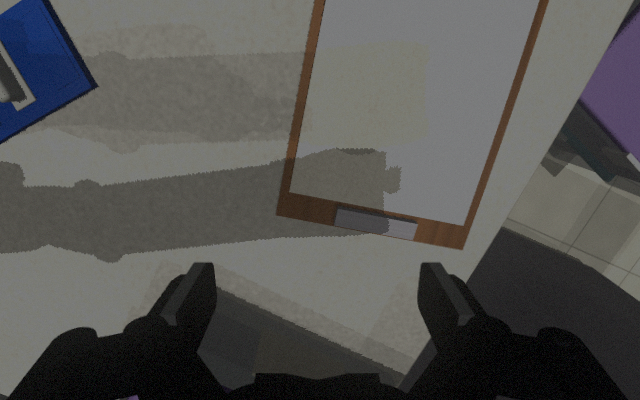

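```bash
cat > h.py <<'E'
from station import bot
import cv2, numpy as np
def cal(n):
    c=bot.calibration(n); K=np.array([[c["fx"],0,c["cx"]],[0,c["fy"],c["cy"]],[0,0,1.]])
    return K,np.array(c["distortion"],float),np.array(c["camera_from_world"])
def cast(uv,z,C):
    K,d,T=C
    p=cv2.undistortPoints(np.array(uv,float).reshape(-1,1,2),K,d).reshape(-1,2)
    r=np.c_[p,np.ones(len(p))]@T[:3,:3]; o=-T[:3,:3].T@T[:3,3]
    return o+r*((z-o[2])/r[:,2])[:,None]
def proj(P,C):
    K,d,T=C
    return cv2.projectPoints(np.array(P,float).reshape(-1,1,3),cv2.Rodrigues(T[:3,:3])[0],T[:3,3],K,d)[0].reshape(-1,2)
def comps(m,amin=30):
    n,l,s,c=cv2.connectedComponentsWithStats(m.astype(np.uint8))
    return [(l==i,s[i],c[i]) for i in range(1,n) if s[i][4]>=amin]
def rect(mask,z,C):
    cs,_=cv2.findContours(mask.astype(np.uint8),cv2.RETR_EXTERNAL,cv2.CHAIN_APPROX_NONE)
    c=max(cs,key=cv2.contourArea).reshape(-1,2)
    P=cast(c,z,C)[:,:2].astype(np.float32)
    (x,y),(w,h),a=cv2.minAreaRect(P*1000)
    if w<h: w,h,a=h,w,a+90
    a=(a+90)%180-90
    return round(x/1000,4),round(y/1000,4),round(w,1),round(h,1),round(a,2)
def pink(im):
    h=cv2.cvtColor(im,cv2.COLOR_RGB2HSV)
    return (h[...,0]>160)&(h[...,0]<179)&(h[...,1]>90)
E
python3 - <<'E'
from h import *
for n in ["top","side"]:
    im=cv2.imread(f"pics/{n}0.png")[:,:,::-1].copy(); C=cal(n)
    print(n)
    for m,s,c in comps(pink(im),200):
        print(s,c,rect(m,0.032,C))
        x,y,w,h,_=s
        # grip: bright low saturation within hull
        hsv=cv2.cvtColor(im,cv2.COLOR_RGB2HSV)
    k=4
im=cv2.imread("pics/top0.png"); cv2.imwrite("pics/topz.png",cv2.resize(im[140:260,225:485],None,fx=3,fy=3,interpolation=cv2.INTER_CUBIC))
im=cv2.imread("pics/side0.png"); cv2.imwrite("pics/sidez.png",cv2.resize(im[140:310,250:450],None,fx=3.5,fy=3.5,interpolation=cv2.INTER_CUBIC))
E
```

```text
top
[356 166  30  41 922] [370.23101952 186.4197397 ] (0.5531, -0.0784, 143.6, 97.4, 2.31)
[307 170  34  39 686] [322.93002915 190.77842566] (0.5559, 0.0877, 140.2, 95.9, -14.9)
[  71  293   97   73 6218] [118.86506915 329.20794468] (0.079, 0.7914, 306.0, 234.0, 86.66)
side
[  94    8   78   27 1326] [133.54600302  21.49019608] (-0.6358, 2.4403, 676.6, 471.9, -88.23)
[ 107   35  139   49 3160] [191.85094937  58.53481013] (-0.1498, 1.5295, 783.8, 747.6, 88.2)
[ 25 144  25  43 572] [ 36.12237762 162.70454545] (-0.4407, 0.4726, 321.6, 57.9, -57.7)
[ 304  203   56   31 1161] [332.51851852 218.88630491] (0.5549, 0.0795, 144.7, 110.7, -14.19)
[ 308  244   64   38 1663] [338.70414913 262.96572459] (0.552, -0.0864, 145.5, 108.2, 2.28)
```

View pics/topz.png

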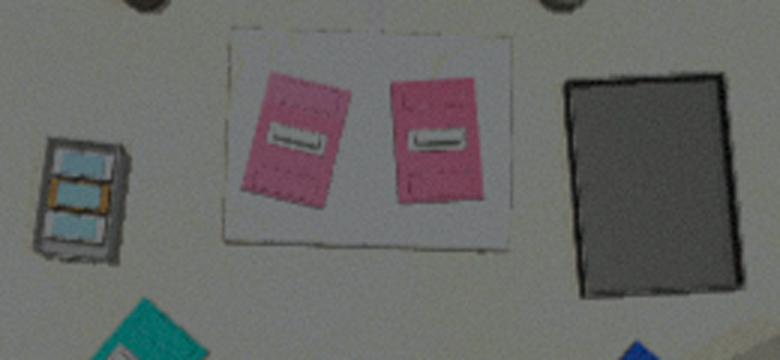

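View pics/sidez.png

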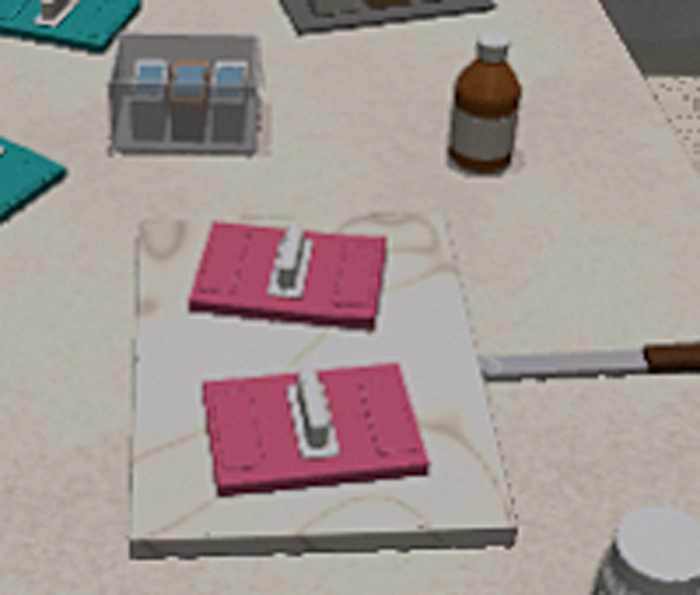

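Run:
```python
from h import *
for n in ["top","side","wrist"]:
    K,d,T=cal(n); print(n,-T[:3,:3].T@T[:3,3],T[2,:3])
C=cal("top")
f=lambda L:[(225+a/3-.33,140+b/3-.33) for a,b in L]
print("tray rim",cast(f([(567,78),(722,74),(742,288),(582,297)]),0.035,C).round(4))
print("box rim",cast(f([(50,138),(128,146),(119,263),(34,250)]),0.075,C).round(4))
im=cv2.imread("pics/top0.png"); cv2.imwrite("pics/boxz.png",cv2.convertScaleAbs(cv2.resize(im[175:240,225:280],None,fx=9,fy=9,interpolation=cv2.INTER_CUBIC),alpha=1.6))
im=cv2.imread("pics/side0.png"); cv2.imwrite("pics/boxs.png",cv2.convertScaleAbs(cv2.resize(im[140:195,270:335],None,fx=9,fy=9,interpolation=cv2.INTER_CUBIC),alpha=1.4))
```

```text
top [0.23799281 0.1089746  1.77540439] [ 0.14803071 -0.01345108 -0.98889129]
side [ 0.44508654 -0.76815575  0.76312813] [ 0.07061276  0.78547446 -0.6148526 ]
wrist [ 0.33705977 -0.58998915  0.37144614] [-0.28749114 -0.11929446 -0.95032504]
tray rim [[ 0.6239 -0.2364  0.035 ]
 [ 0.6249 -0.422   0.035 ]
 [ 0.3688 -0.4287  0.035 ]
 [ 0.3625 -0.2409  0.035 ]]
box rim [[0.5567 0.3726 0.075 ]
 [0.5454 0.2828 0.075 ]
 [0.4102 0.2939 0.075 ]
 [0.4272 0.3906 0.075 ]]
```

View pics/boxz.png

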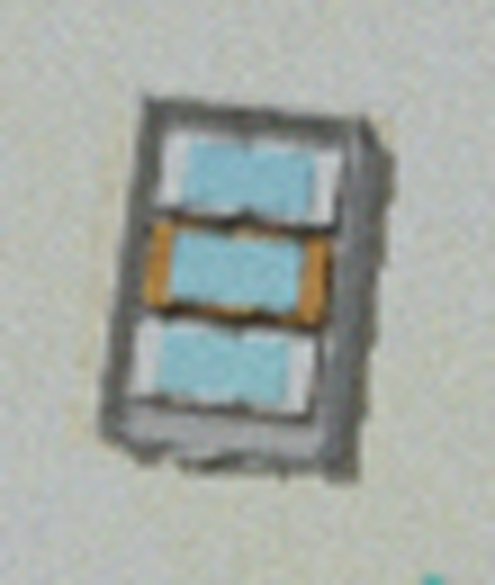

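View pics/boxs.png

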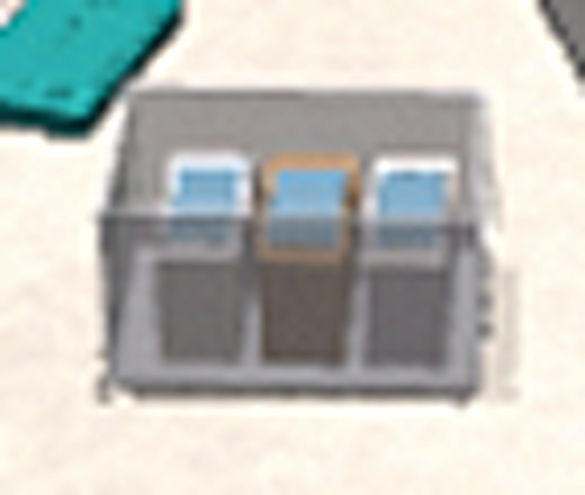

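Request:
drive_tool --increments "0.0143 0.03 0 0.0605; 0.0143 0.03 0 0.0605; 0.0143 0.03 0 0.0605; 0.0143 0.03 0 0.0605; 0.0143 0.03 0 0.0605; 0.0143 0.03 0 0.0605; 0.0143 0.03 0 0.0605; 0.0143 0.03 0 0.0605; 0.0143 0.03 0 0.0605; 0.0143 0.03 0 0.0605; 0.0143 0.03 0 0.0605; 0.0143 0.03 0 0.0605" --grip 0

```text
t: 1.15
eef_pos: [0.4352, -0.26, 0.2294]
tool_rot: [0.0, 0.845, 0.535, -0.0]
contact_force: [0.9, -0.7, 0.3]
gripper_width: 0.001
```

Request:
drive_tool --increments "0.0143 0.03 0 0.0605; 0.0143 0.03 0 0.0605; 0.0143 0.03 0 0.0605; 0.0143 0.03 0 0.0605; 0.0143 0.03 0 0.0605; 0.0143 0.03 0 0.0605; 0.0143 0.03 0 0.0605; 0.0143 0.03 0 0.0605; 0 0 0 0; 0 0 0 0"

```text
t: 1.98
eef_pos: [0.5496, -0.0192, 0.2292]
tool_rot: [-0.0, 0.691, 0.722, 0.0]
contact_force: [0.6, -1.0, 0.1]
gripper_width: -0.004
```

Run:
```python
from h import *
C=cal("wrist"); im=bot.read_camera("wrist"); cv2.imwrite("pics/w1.png",im[:,:,::-1]); np.savez("w1.npz",*C)
print(-C[2][:3,:3].T@C[2][:3,3])
for m,s,c in comps(pink(im),200): print(s,c,rect(m,0.032,C))
ims=bot.read_camera("side"); cv2.imwrite("pics/s1.png",ims[:,:,::-1])
print(bot.get_obs()["contact_force"])
```

```text
[0.5461274  0.06076889 0.37205616]
[ 251    0   49   52 1195] [272.57573222  21.72050209] (0.5066, 0.1083, 48.2, 33.4, 75.18)
[261  53  25  39 303] [269.90429043  72.50165017] (0.5037, 0.0645, 35.8, 19.5, -69.67)
[  246   173   146    92 10443] [318.50541032 215.88719717] (0.554, -0.0768, 144.5, 101.0, 2.46)
[-0.69865191 -0.01926103  0.40944418]
```

View pics/w1.png

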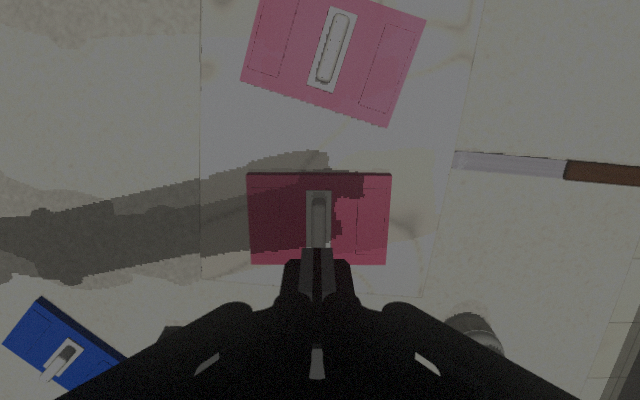

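Request:
drive_tool --increments "-0.0101 -0.0104 -0.02 0; -0.0101 -0.0104 -0.03 0; -0.0101 -0.0104 -0.03 0; -0.0101 -0.0104 -0.03 0; -0.0101 -0.0104 -0.03 0; -0.0101 -0.0104 -0.022 0; 0 0 0 0; 0 0 0 0; 0 0 0 0"

```text
t: 2.83
eef_pos: [0.4903, -0.0841, 0.0688]
tool_rot: [0.001, 0.693, 0.721, 0.001]
contact_force: [0.0, -0.3, 0.5]
gripper_width: -0.001
```

Run:
```python
from h import *
ims=bot.read_camera("side"); cv2.imwrite("pics/s2.png",ims[:,:,::-1])
cv2.imwrite("pics/s2z.png",cv2.resize(ims[200:310,260:430,::-1],None,fx=4,fy=4,interpolation=cv2.INTER_CUBIC))
o=bot.get_obs();print(o["eef_pos"],o["contact_force"])
```

```text
[ 0.49085832 -0.08370847  0.06920282] [ 0.51061171 -0.22379031  0.6555152 ]
```

View pics/s2z.png

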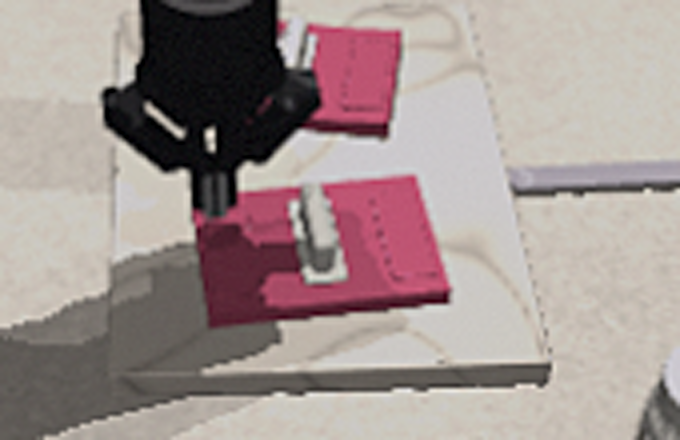

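Request:
drive_tool --increments "0 0 -0.004 0; 0 0 -0.004 0; 0 0 0 0; 0 0 0 0"

```text
t: 3.22
eef_pos: [0.4889, -0.0836, 0.0595]
tool_rot: [0.0, 0.693, 0.721, 0.0]
contact_force: [0.4, -0.8, 0.2]
gripper_width: -0.002
```

Request:
drive_tool --increments "0 0 -0.001 0; 0 0 -0.001 0; 0 0 0 0; 0 0 0 0"

```text
t: 3.55
eef_pos: [0.4887, -0.0839, 0.0574]
tool_rot: [-0.0, 0.693, 0.721, -0.0]
contact_force: [0.1, -0.2, -0.1]
gripper_width: 0.0
```

Request:
drive_tool --increments "0 0 -0.001 0; 0 0 0 0; 0 0 0 0"

```text
t: 3.8
eef_pos: [0.4887, -0.0839, 0.0563]
tool_rot: [-0.0, 0.693, 0.721, -0.0]
contact_force: [0.2, 0.1, 0.2]
gripper_width: -0.0
```

Request:
drive_tool --increments "0 0 -0.001 0; 0 0 0 0; 0 0 0 0"

```text
t: 4.05
eef_pos: [0.4887, -0.0839, 0.0553]
tool_rot: [-0.0, 0.693, 0.721, -0.0]
contact_force: [-0.2, 0.6, -0.4]
gripper_width: 0.0
```

Request:
drive_tool --increments "0 0 -0.001 0; 0 0 0 0; 0 0 0 0"

```text
t: 4.3
eef_pos: [0.4887, -0.0839, 0.0544]
tool_rot: [-0.0, 0.693, 0.721, -0.0]
contact_force: [-1.6, -0.2, -0.5]
gripper_width: 0.004
```

Request:
drive_tool --increments "0 0 -0.0005 0; 0 0 0 0; 0 0 0 0"

```text
t: 4.55
eef_pos: [0.4888, -0.0839, 0.0539]
tool_rot: [-0.0, 0.693, 0.721, 0.0]
contact_force: [0.1, -0.1, 0.0]
gripper_width: 0.003
```

Request:
drive_tool --increments "0 0 -0.0005 0; 0 0 0 0; 0 0 0 0"

```text
t: 4.8
eef_pos: [0.4887, -0.0839, 0.0534]
tool_rot: [-0.0, 0.693, 0.721, -0.0]
contact_force: [0.2, 0.3, -0.6]
gripper_width: 0.003
```

Request:
drive_tool --increments "0 0 -0.001 0; 0 0 0 0; 0 0 0 0"

```text
t: 5.05
eef_pos: [0.4887, -0.0839, 0.0524]
tool_rot: [-0.0, 0.693, 0.721, -0.0]
contact_force: [-0.2, -0.2, -0.3]
gripper_width: 0.003
```

Request:
drive_tool --increments "0 0 -0.001 0; 0 0 0 0; 0 0 0 0"

```text
t: 5.3
eef_pos: [0.4887, -0.0839, 0.0513]
tool_rot: [-0.0, 0.693, 0.721, -0.0]
contact_force: [-1.0, 0.5, 0.8]
gripper_width: -0.002
```

Run:
```python
from h import *
ims=bot.read_camera("side"); cv2.imwrite("pics/s3.png",ims[:,:,::-1])
cv2.imwrite("pics/s3z.png",cv2.resize(ims[200:310,260:430,::-1],None,fx=4,fy=4,interpolation=cv2.INTER_CUBIC))
o=bot.get_obs();print(o["eef_pos"],o["contact_force"])
```

```text
[ 0.4887691  -0.08393143  0.05138026] [ 0.03604791 -0.50972864  0.06337538]
```

View pics/s3z.png

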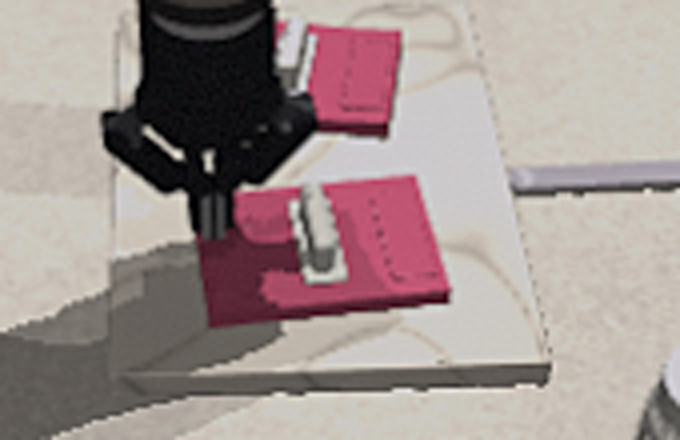

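Request:
drive_tool --increments "0 0 -0.001 0; 0 0 0 0"

```text
t: 5.52
eef_pos: [0.4887, -0.0839, 0.0503]
tool_rot: [-0.0, 0.693, 0.721, -0.0]
contact_force: [-0.1, 0.1, 1.5]
gripper_width: -0.001
```

Request:
drive_tool --increments "0 0 -0.001 0; 0 0 0 0"

```text
t: 5.68
eef_pos: [0.4887, -0.0839, 0.0492]
tool_rot: [-0.0, 0.693, 0.721, -0.0]
contact_force: [0.2, -0.2, 0.3]
gripper_width: 0.0
```

Request:
drive_tool --increments "0 0 -0.001 0; 0 0 0 0"

```text
t: 5.85
eef_pos: [0.4887, -0.084, 0.0483]
tool_rot: [-0.0, 0.693, 0.721, -0.0]
contact_force: [-0.2, 0.8, 0.6]
gripper_width: 0.003
```

Request:
drive_tool --increments "0 0 -0.001 0; 0 0 0 0"

```text
t: 6.02
eef_pos: [0.4887, -0.0839, 0.0473]
tool_rot: [-0.0, 0.693, 0.721, -0.0]
contact_force: [-0.5, -0.2, 0.1]
gripper_width: -0.001
```

Run:
```python
from h import *
C=cal("side"); print(proj([[.4888,-.0839,.0294],[.4888,-.0839,.034]],C))
ims=bot.read_camera("side"); cv2.imwrite("pics/s4.png",ims[:,:,::-1])
cv2.imwrite("pics/s4z.png",cv2.resize(ims[200:310,260:430,::-1],None,fx=4,fy=4,interpolation=cv2.INTER_CUBIC))
o=bot.get_obs();print(o["eef_pos"],o["contact_force"])
```

```text
[[313.09952848 263.32984517]
 [313.07295177 262.03346389]]
[ 0.48866617 -0.08392466  0.04729637] [0.52099433 0.05903766 0.14543569]
```

View pics/s4z.png

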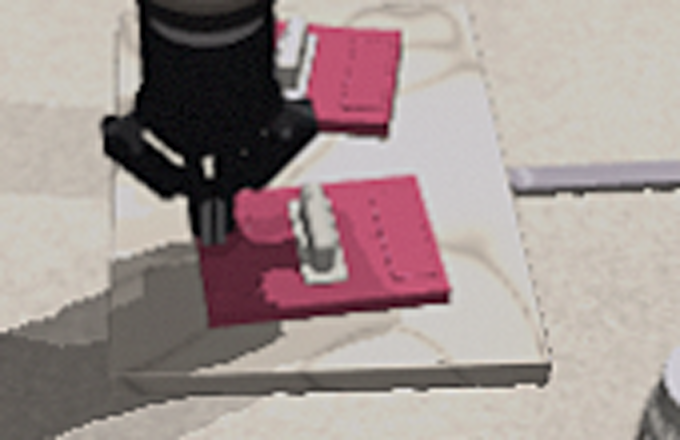

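Request:
drive_tool --increments "0 0 -0.001 0; 0 0 0 0"

```text
t: 6.23
eef_pos: [0.4887, -0.0839, 0.0463]
tool_rot: [-0.0, 0.693, 0.721, -0.0]
contact_force: [0.2, -0.5, -0.5]
gripper_width: 0.001
```

Request:
drive_tool --increments "0 0 -0.001 0; 0 0 0 0"

```text
t: 6.4
eef_pos: [0.4887, -0.0839, 0.0453]
tool_rot: [-0.0, 0.693, 0.721, -0.0]
contact_force: [0.3, -0.1, 0.1]
gripper_width: 0.0
```

Request:
drive_tool --increments "0 0 -0.001 0; 0 0 0 0"

```text
t: 6.57
eef_pos: [0.4887, -0.0839, 0.0443]
tool_rot: [-0.0, 0.693, 0.721, -0.0]
contact_force: [-0.0, 0.2, -0.1]
gripper_width: -0.005
```

Request:
drive_tool --increments "0 0 -0.001 0; 0 0 0 0"

```text
t: 6.73
eef_pos: [0.4887, -0.0839, 0.0433]
tool_rot: [-0.0, 0.693, 0.721, -0.0]
contact_force: [-0.4, -0.7, 0.2]
gripper_width: -0.001
```

Request:
drive_tool --increments "0 0 -0.001 0; 0 0 0 0"

```text
t: 6.9
eef_pos: [0.4887, -0.0839, 0.0423]
tool_rot: [-0.0, 0.693, 0.721, -0.0]
contact_force: [0.0, 0.5, -0.3]
gripper_width: -0.001
```

Run:
```python
from h import *
im=bot.read_camera("wrist"); cv2.imwrite("pics/w5.png",cv2.convertScaleAbs(im[:,:,::-1],alpha=1.8))
ims=bot.read_camera("side"); 
cv2.imwrite("pics/s5z.png",cv2.resize(ims[220:300,280:400,::-1],None,fx=6,fy=6,interpolation=cv2.INTER_CUBIC))
o=bot.get_obs();print(o["eef_pos"],o["contact_force"])
```

```text
[ 0.4887304  -0.08390621  0.0423547 ] [-0.52985416  0.22944164 -0.05118105]
```

View pics/s5z.png

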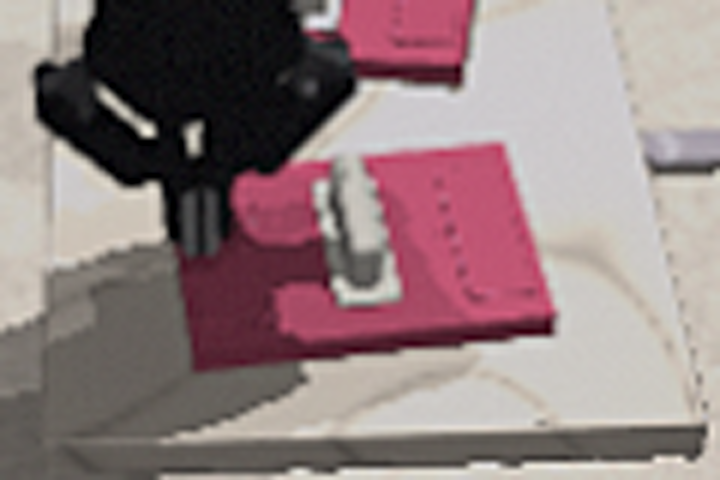

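View pics/w5.png

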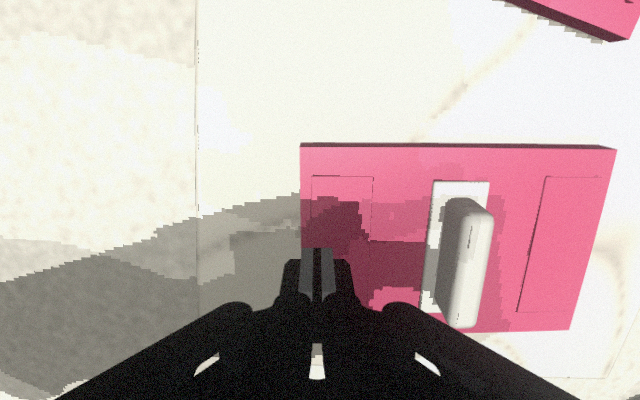

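Request:
drive_tool --increments "0 0 -0.001 0; 0 0 -0.001 0; 0 0 0 0"

```text
t: 7.25
eef_pos: [0.4886, -0.0839, 0.0402]
tool_rot: [-0.0, 0.693, 0.721, -0.0]
contact_force: [-0.2, -0.8, -0.6]
gripper_width: -0.001
```

Request:
drive_tool --increments "0 0 -0.001 0; 0 0 -0.001 0; 0 0 0 0"

```text
t: 7.5
eef_pos: [0.4887, -0.0839, 0.0382]
tool_rot: [-0.0, 0.693, 0.721, -0.0]
contact_force: [-0.7, -0.9, 0.5]
gripper_width: -0.0
```

Run:
```python
from h import *
o=bot.get_obs();print(o["eef_pos"],o["contact_force"],bot.finger_overhang)
ims=bot.read_camera("side"); 
cv2.imwrite("pics/s6z.png",cv2.resize(ims[220:300,280:400,::-1],None,fx=6,fy=6,interpolation=cv2.INTER_CUBIC))
# project fingertip hypotheses
C=cal("side")
for oh in (0,.01,.022): print(oh,proj([o["eef_pos"]-[0,dy,oh] for dy in (0,.011)],C).round(1).tolist())
```

```text
[ 0.48865694 -0.08391379  0.03820709] [-0.67855484 -0.89927182  0.45395832] 0.022
0 [[313.0, 260.8], [313.3, 264.2]]
0.01 [[313.0, 263.7], [313.4, 267.0]]
0.022 [[313.1, 267.0], [313.5, 270.3]]
```

View pics/s6z.png

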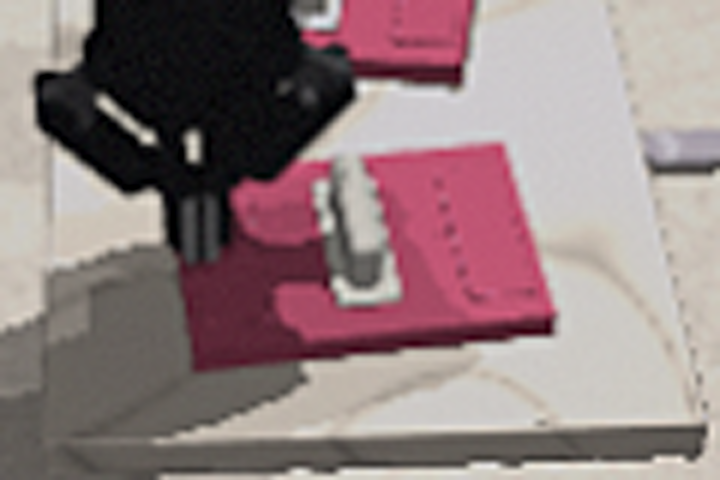

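Request:
drive_tool --increments "0 0 -0.001 0; 0 0 0 0"

```text
t: 7.72
eef_pos: [0.4887, -0.0839, 0.0373]
tool_rot: [-0.0, 0.693, 0.721, 0.0]
contact_force: [0.3, -0.2, -0.0]
gripper_width: -0.003
```

Request:
drive_tool --increments "0 0 -0.001 0; 0 0 0 0"

```text
t: 7.88
eef_pos: [0.4887, -0.0839, 0.0363]
tool_rot: [-0.0, 0.693, 0.721, -0.0]
contact_force: [0.8, -0.4, -0.2]
gripper_width: -0.0
```

Request:
drive_tool --increments "0 0 -0.001 0; 0 0 0 0"

```text
t: 8.05
eef_pos: [0.4887, -0.0839, 0.0353]
tool_rot: [-0.0, 0.693, 0.721, -0.0]
contact_force: [0.3, -0.0, 0.1]
gripper_width: -0.001
```

Request:
drive_tool --increments "0 0 -0.001 0; 0 0 0 0"

```text
t: 8.22
eef_pos: [0.4887, -0.0839, 0.0343]
tool_rot: [-0.0, 0.693, 0.721, -0.0]
contact_force: [0.3, 0.2, 0.8]
gripper_width: -0.006
```

Request:
drive_tool --increments "0 0 -0.001 0; 0 0 0 0"

```text
t: 8.38
eef_pos: [0.4887, -0.0839, 0.0333]
tool_rot: [-0.0, 0.693, 0.721, -0.0]
contact_force: [0.8, 0.6, -0.7]
gripper_width: 0.002
```

Request:
drive_tool --increments "0 0 -0.001 0; 0 0 0 0"

```text
t: 8.55
eef_pos: [0.4887, -0.0839, 0.0323]
tool_rot: [-0.0, 0.693, 0.721, -0.0]
contact_force: [-0.3, -0.0, 0.5]
gripper_width: -0.005
```

Request:
drive_tool --increments "0 0 -0.001 0; 0 0 0 0"

```text
t: 8.72
eef_pos: [0.4887, -0.0839, 0.0313]
tool_rot: [-0.0, 0.693, 0.721, -0.0]
contact_force: [0.7, -0.1, 0.1]
gripper_width: 0.001
```

Run:
```python
from h import *
o=bot.get_obs();print(o["eef_pos"],o["contact_force"],o["joint_torque"].round(2))
im=bot.read_camera("wrist"); cv2.imwrite("pics/w7.png",cv2.convertScaleAbs(im[:,:,::-1],alpha=1.8))
ims=bot.read_camera("side"); 
cv2.imwrite("pics/s7z.png",cv2.resize(ims[220:300,280:400,::-1],None,fx=6,fy=6,interpolation=cv2.INTER_CUBIC))
```

```text
[ 0.48867149 -0.08391345  0.03125307] [ 0.73877843 -0.07426652  0.07629133] [-3.000e-02 -4.863e+01 -3.800e+00 -1.646e+01  2.000e-02 -3.000e-02
 -1.000e-02]
```

View pics/s7z.png

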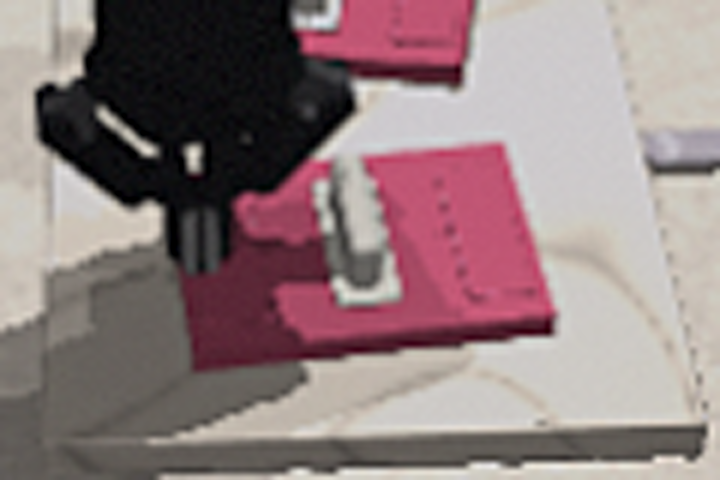

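View pics/w7.png

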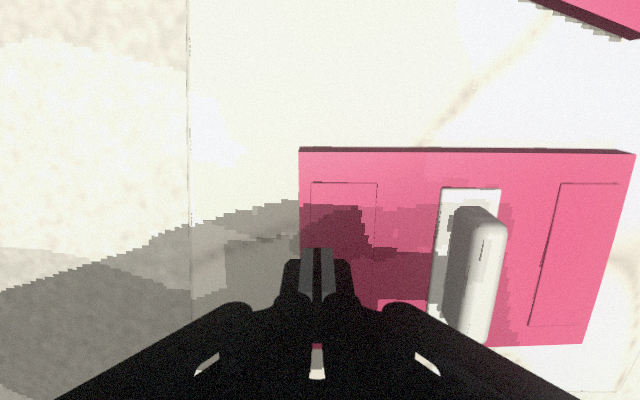

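Run:
```python
from h import *
C=cal("wrist"); print("cam",-C[2][:3,:3].T@C[2][:3,3], bot.get_obs()["eef_pos"])
P=cast([[299,151],[634,154],[582,343],[299,151]],.032,C); print(P.round(4), np.linalg.norm(P[1]-P[0]),np.linalg.norm(P[2]-P[1]))
# fingertip in wrist image: row 248, where would ray hit
# TCP projections at overhangs
o=bot.get_obs()["eef_pos"]
for oh in (-.02,-.01,0,.01,.022): print(oh,proj([o-[0,0,oh]],C).round(1))
Cs=cal("side")
for oh in (-.01,0,.01,.022): print(oh,proj([o-[0,0.011,oh]],Cs).round(1))
```

```text
cam [ 0.48550737 -0.00379154  0.17416925] [ 0.48874558 -0.08390637  0.03136912]
[[ 0.4796 -0.0315  0.032 ]
 [ 0.6223 -0.0261  0.032 ]
 [ 0.6273 -0.1246  0.032 ]
 [ 0.4796 -0.0315  0.032 ]] 0.14279889553845299 0.09863393762152482
-0.02 [[316.5 290.6]]
-0.01 [[316.5 277.5]]
0 [[316.5 265.8]]
0.01 [[316.5 255.5]]
0.022 [[316.5 244.5]]
-0.01 [[313.4 263.3]]
0 [[313.4 266.1]]
0.01 [[313.5 268.9]]
0.022 [[313.5 272.2]]
```

Run:
```python
from h import *
Cw=cal("wrist");Cs=cal("side")
for z in (.01,.015,.02,.025,.03,.035,.04,.045):
    print(z,cast([[317,248]],z,Cw).round(4)[0],cast([[313.4,265.2]],z,Cs).round(4)[0])
# wrist rays on finger root etc
# check side calib on slab: slab corners near (front) 
s=cv2.imread("pics/s1.png"); 
print(cast([[132/3.5+250,540/3.5+140],[516/3.5+250,530/3.5+140],[442/3.5+250,216/3.5+140]],.02,Cs).round(4))
```

```text
0.01 [ 0.4891 -0.0856  0.01  ] [ 0.4902 -0.0722  0.01  ]
0.015 [ 0.489  -0.0831  0.015 ] [ 0.4899 -0.0768  0.015 ]
0.02 [ 0.4889 -0.0806  0.02  ] [ 0.4896 -0.0815  0.02  ]
0.025 [ 0.4888 -0.0781  0.025 ] [ 0.4893 -0.0861  0.025 ]
0.03 [ 0.4886 -0.0756  0.03  ] [ 0.489  -0.0907  0.03  ]
0.035 [ 0.4885 -0.0731  0.035 ] [ 0.4887 -0.0953  0.035 ]
0.04 [ 0.4884 -0.0706  0.04  ] [ 0.4884 -0.0999  0.04  ]
0.045 [ 0.4883 -0.0682  0.045 ] [ 0.4881 -0.1046  0.045 ]
[[ 0.4236 -0.1661  0.02  ]
 [ 0.6768 -0.1825  0.02  ]
 [ 0.6948  0.1528  0.02  ]]
```

Request:
drive_tool --increments "0 0 -0.001 0; 0 0 0 0"

```text
t: 8.98
eef_pos: [0.4887, -0.0839, 0.0303]
tool_rot: [-0.0, 0.693, 0.721, -0.0]
contact_force: [0.5, 0.9, 0.5]
gripper_width: -0.002
```

Request:
drive_tool --increments "0 0 -0.001 0; 0 0 0 0"

```text
t: 9.15
eef_pos: [0.4888, -0.0839, 0.0302]
tool_rot: [0.0, 0.693, 0.721, -0.0]
contact_force: [-2.2, -0.2, 10.3]
gripper_width: 0.003
```

Request:
drive_tool --increments "0 0 -0.001 0; 0 0 0 0"

```text
t: 9.32
eef_pos: [0.4889, -0.0839, 0.0301]
tool_rot: [0.0, 0.693, 0.721, -0.0]
contact_force: [-7.9, 0.6, 23.0]
gripper_width: 0.003
```

Request:
drive_tool --increments "0 0 -0.001 0; 0 0 0 0"

```text
t: 9.48
eef_pos: [0.4889, -0.0839, 0.03]
tool_rot: [0.001, 0.693, 0.721, -0.001]
contact_force: [-11.4, 1.2, 35.0]
gripper_width: -0.0
```

Run:
```python
from h import *
ims=bot.read_camera("side"); cv2.imwrite("pics/s8.png",ims[:,:,::-1])
a=cv2.imread("pics/s1.png"); f=lambda i:cv2.resize(i[225:290,300:385],None,fx=4.5,fy=4.5,interpolation=cv2.INTER_CUBIC)
cv2.imwrite("pics/cmp8.png",np.hstack([f(a),f(ims[:,:,::-1])]))
```

Request:
drive_tool --increments "0 0 0.004 0; 0 0 0.02 0; 0 0 0.02 0; 0.016 0.0007 0.02 0; 0.032 0.0013 0.01 0; 0.032 0.0013 0 0; 0.032 0.0013 0 0; 0.016 0.0007 -0.015 0; 0 0 -0.02 0; 0 0 -0.018 0; 0 0 -0.015 0; 0 0 0 0"

```text
t: 10.53
eef_pos: [0.6164, -0.0785, 0.0315]
tool_rot: [-0.001, 0.693, 0.721, -0.0]
contact_force: [-0.5, 0.2, 0.5]
gripper_width: -0.0
```

View pics/cmp8.png

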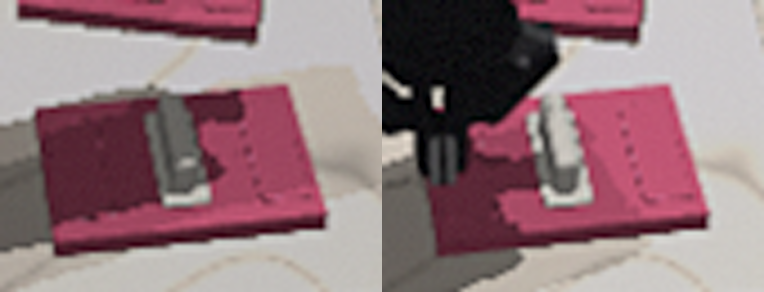

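Request:
drive_tool --increments "0 0 0 0; 0 0 0 0"

```text
t: 10.7
eef_pos: [0.6167, -0.0786, 0.0334]
tool_rot: [-0.0, 0.693, 0.721, -0.0]
contact_force: [0.4, -0.1, -0.1]
gripper_width: -0.0
```

Run:
```python
from h import *
ims=bot.read_camera("side"); cv2.imwrite("pics/s9.png",ims[:,:,::-1])
a=cv2.imread("pics/s1.png"); f=lambda i:cv2.resize(i[225:290,300:385],None,fx=4.5,fy=4.5,interpolation=cv2.INTER_CUBIC)
cv2.imwrite("pics/cmp9.png",np.hstack([f(a),f(ims[:,:,::-1])]))
o=bot.get_obs();print(o["eef_pos"],o["contact_force"])
```

```text
[ 0.61677174 -0.07863612  0.0336511 ] [0.77887191 0.00197154 0.93605488]
```

View pics/cmp9.png

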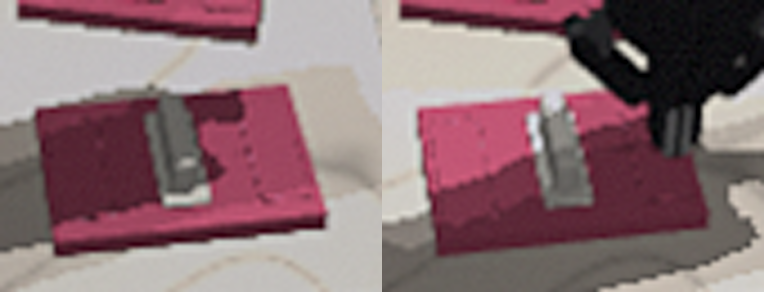

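Request:
drive_tool --increments "0 0 -0.001 0; 0 0 0 0"

```text
t: 10.92
eef_pos: [0.6168, -0.0787, 0.0327]
tool_rot: [0.0, 0.693, 0.721, 0.0]
contact_force: [0.6, 0.4, 0.1]
gripper_width: 0.003
```

Request:
drive_tool --increments "0 0 -0.001 0; 0 0 0 0"

```text
t: 11.08
eef_pos: [0.6167, -0.0787, 0.0314]
tool_rot: [0.0, 0.693, 0.721, 0.0]
contact_force: [0.1, 0.4, 0.1]
gripper_width: -0.002
```

Request:
drive_tool --increments "0 0 -0.001 0; 0 0 0 0"

```text
t: 11.25
eef_pos: [0.6167, -0.0787, 0.0303]
tool_rot: [0.0, 0.693, 0.721, -0.0]
contact_force: [0.3, 0.0, -0.7]
gripper_width: 0.005
```

Request:
drive_tool --increments "0 0 -0.001 0; 0 0 0 0"

```text
t: 11.42
eef_pos: [0.6168, -0.0786, 0.0302]
tool_rot: [0.0, 0.693, 0.721, -0.0]
contact_force: [-2.9, 0.1, 7.7]
gripper_width: -0.0
```

Request:
drive_tool --increments "0 0 -0.001 0; 0 0 0 0"

```text
t: 11.58
eef_pos: [0.6169, -0.0786, 0.0302]
tool_rot: [0.0, 0.693, 0.721, -0.0]
contact_force: [-6.3, 0.4, 16.0]
gripper_width: 0.001
```

Run:
```python
from h import *
ims=bot.read_camera("side"); cv2.imwrite("pics/s10.png",ims[:,:,::-1])
a=cv2.imread("pics/s9.png"); f=lambda i:cv2.resize(i[225:290,300:385],None,fx=4.5,fy=4.5,interpolation=cv2.INTER_CUBIC)
cv2.imwrite("pics/cmp10.png",np.hstack([f(a),f(ims[:,:,::-1])]))
o=bot.get_obs();print(o["eef_pos"],o["contact_force"])
```

```text
[ 0.61686515 -0.07862662  0.03019438] [-6.48456023 -0.34141062 15.42849835]
```

View pics/cmp10.png

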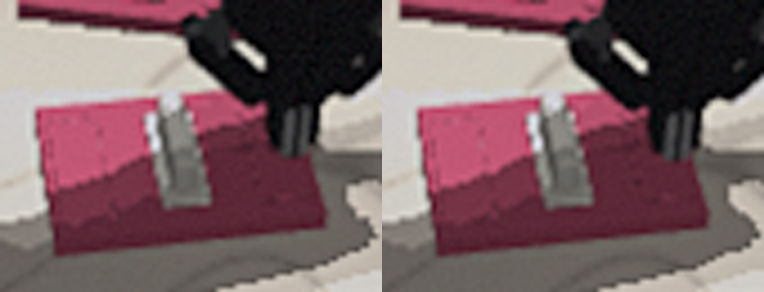

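Request:
drive_tool --increments "0 0 0.004 0; 0 0.01 0.02 0; 0 0.03 0.02 0; 0 0.035 0 0; 0 0.035 0 -0.05; 0 0.03 0 -0.1; 0 0.008 -0.01 -0.1; 0 0 -0.015 -0.05; 0 0 -0.01 0; 0 0 0 0; 0 0 0 0"

```text
t: 12.55
eef_pos: [0.6163, 0.0684, 0.0367]
tool_rot: [-0.0, 0.793, 0.61, -0.001]
contact_force: [0.1, -0.5, -1.1]
gripper_width: 0.006
```

Run:
```python
from h import *
ims=bot.read_camera("side"); cv2.imwrite("pics/s11.png",ims[:,:,::-1])
f=lambda i:cv2.resize(i[190:255,290:390],None,fx=6,fy=6,interpolation=cv2.INTER_CUBIC)
cv2.imwrite("pics/s11z.png",f(ims[:,:,::-1]))
im=bot.read_camera("wrist"); cv2.imwrite("pics/w11.png",cv2.convertScaleAbs(im[:,:,::-1],alpha=1.8))
o=bot.get_obs();print(o["eef_pos"],o["contact_force"])
```

```text
[0.61722966 0.06852383 0.03782461] [-0.00164596 -0.11038496  0.52412415]
```

View pics/s11z.png

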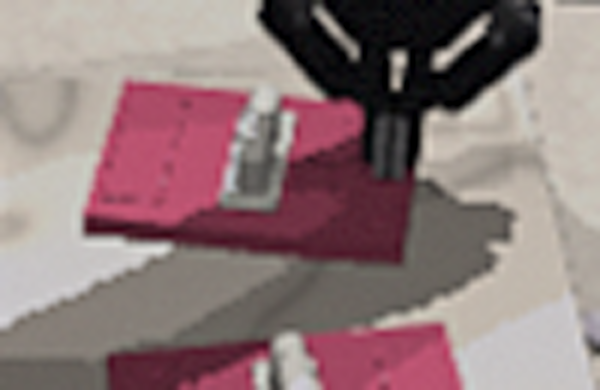

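View pics/w11.png

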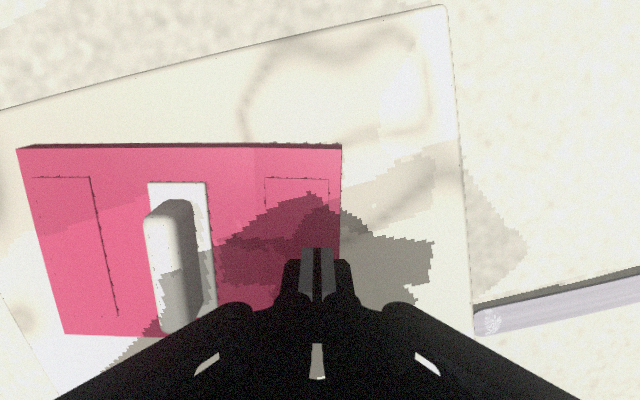

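Aligned over this lid's far end, about 15 px inside its edge. Pressing in steps.

Request:
drive_tool --increments "0 0 -0.002 0; 0 0 -0.002 0; 0 0 0 0"

```text
t: 12.9
eef_pos: [0.6168, 0.069, 0.0334]
tool_rot: [0.0, 0.793, 0.609, 0.0]
contact_force: [0.6, 0.1, 0.5]
gripper_width: 0.001
```

Request:
drive_tool --increments "0 0 -0.001 0; 0 0 0 0"

```text
t: 13.07
eef_pos: [0.6171, 0.069, 0.0326]
tool_rot: [0.0, 0.793, 0.609, 0.0]
contact_force: [-0.0, -0.6, 2.4]
gripper_width: -0.003
```

Request:
drive_tool --increments "0 0 -0.001 0; 0 0 0 0"

```text
t: 13.23
eef_pos: [0.6173, 0.069, 0.0317]
tool_rot: [0.0, 0.793, 0.609, 0.0]
contact_force: [0.9, -1.8, 2.4]
gripper_width: 0.002
```

Request:
drive_tool --increments "0 0 -0.001 0; 0 0 0 0"

```text
t: 13.4
eef_pos: [0.6174, 0.0692, 0.0306]
tool_rot: [0.0, 0.793, 0.609, 0.0]
contact_force: [1.7, -1.4, 3.4]
gripper_width: 0.001
```

Request:
drive_tool --increments "0 0 -0.001 0; 0 0 0 0"

```text
t: 13.57
eef_pos: [0.6176, 0.0692, 0.0303]
tool_rot: [0.001, 0.793, 0.609, 0.001]
contact_force: [1.0, -2.7, 7.8]
gripper_width: 0.001
```

Request:
drive_tool --increments "0 0 -0.001 0; 0 0 0 0"

```text
t: 13.73
eef_pos: [0.6176, 0.0692, 0.0302]
tool_rot: [0.001, 0.793, 0.609, 0.0]
contact_force: [-2.4, -3.9, 16.1]
gripper_width: 0.0
```

Run:
```python
from h import *
ims=bot.read_camera("side"); cv2.imwrite("pics/s12.png",ims[:,:,::-1])
a=cv2.imread("pics/s11.png"); f=lambda i:cv2.resize(i[195:240,298:370],None,fx=5.5,fy=5.5,interpolation=cv2.INTER_CUBIC)
cv2.imwrite("pics/cmp12.png",np.hstack([f(a),f(ims[:,:,::-1])]))
o=bot.get_obs();print(o["eef_pos"],o["contact_force"])
```

```text
[0.61762885 0.06918279 0.03017878] [-2.68165098 -2.12410005 15.42341699]
```

View pics/cmp12.png

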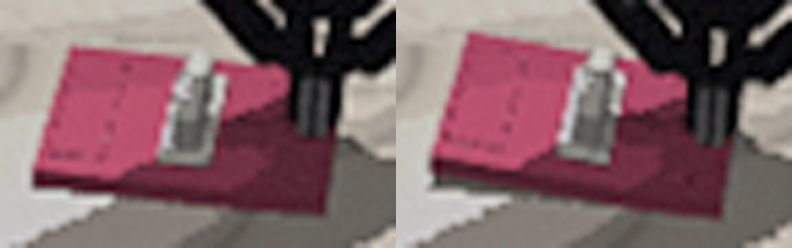

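Request:
drive_tool --increments "0 0 0.01 0; 0 0.006 0.03 0; -0.01 0.012 0.035 0; -0.01 0.012 0.035 0; -0.01 0.012 0.035 0; -0.01 0.012 0.03 0; -0.01 0.012 0 0; 0 0 0 0; 0 0 0 0"

```text
t: 14.53
eef_pos: [0.5657, 0.136, 0.2031]
tool_rot: [-0.0, 0.792, 0.61, -0.0]
contact_force: [-0.2, -0.7, -0.5]
gripper_width: -0.003
```

Run:
```python
from h import *
o=bot.get_obs();C=cal("wrist"); im=bot.read_camera("wrist"); cv2.imwrite("pics/w13.png",cv2.convertScaleAbs(im[:,:,::-1],alpha=1.8))
print(o["eef_pos"],o["tool_rot"],o["contact_force"])
for m,s,c in comps(pink(im),200): print(s,c,rect(m,0.032,C))
```

```text
[0.56574267 0.13600047 0.2031459 ] [-2.24156993e-04  7.92110642e-01  6.10377329e-01 -4.43968198e-04] [-0.23811812 -0.72538787 -0.47659179]
[  244   168   157   101 12158] [322.08282612 214.64911992] (0.5584, 0.0894, 144.1, 101.9, -15.54)
[308 343  19  39 515] [316.86019417 362.49126214] (0.5108, -0.0754, 54.5, 19.4, 73.0)
```

View pics/w13.png

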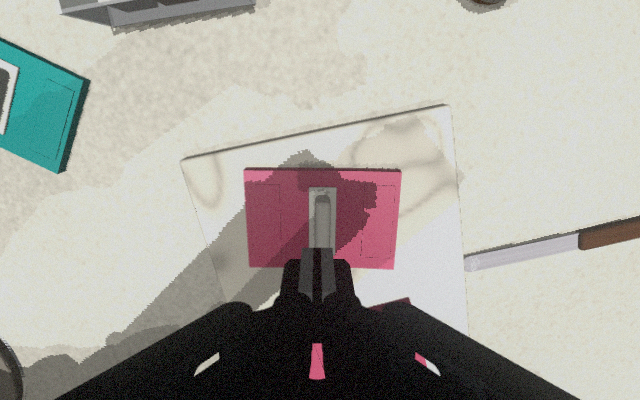

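Request:
drive_tool --increments "-0.002 -0.0125 -0.02 -0.004; -0.002 -0.0125 -0.02 -0.004; -0.002 -0.012 -0.02 -0.004; -0.002 -0.012 -0.02 0; 0 0 -0.02 0; 0 0 -0.01 0; 0 0 0 0; 0 0 0 0" --grip 0.6 --squeeze 40

```text
t: 15.25
eef_pos: [0.5585, 0.0863, 0.0927]
tool_rot: [-0.001, 0.796, 0.605, -0.001]
contact_force: [-0.3, -0.6, 1.6]
gripper_width: 0.601
```

Run:
```python
from h import *
o=bot.get_obs();C=cal("wrist"); im=bot.read_camera("wrist"); cv2.imwrite("pics/w14.png",cv2.convertScaleAbs(im[:,:,::-1],alpha=1.8))
print(o["eef_pos"],o["tool_rot"],o["contact_force"],o["gripper_width"])
```

```text
[0.55851031 0.08631243 0.09266696] [-5.70887637e-04  7.96448652e-01  6.04705391e-01 -7.80523022e-04] [-0.3436535  -0.61238324  1.57622842] 0.6006406915300264
```

View pics/w14.png

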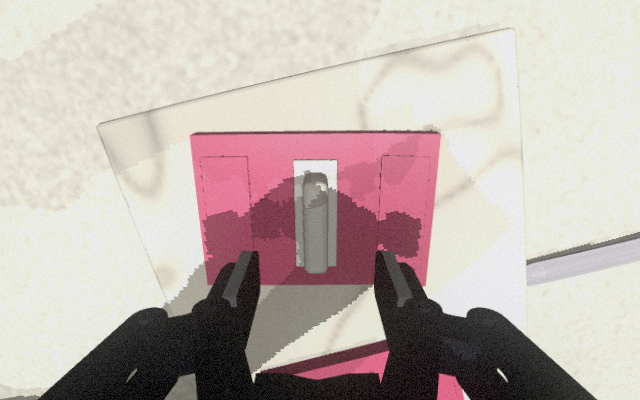

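Run:
```python
from h import *
C=cal("wrist"); o=bot.get_obs()["eef_pos"]
print(proj([[o[0],o[1],.058]],C), cast([[315,174],[315,272],[315,223]],.058,C).round(4))
```

```text
[[316.60687004 233.54680915]] [[0.5674 0.1194 0.058 ]
 [0.5519 0.0639 0.058 ]
 [0.56   0.093  0.058 ]]
```

Request:
drive_tool --increments "0 0.002 -0.015 0; 0 0.002 -0.015 0; 0 0 -0.012 0; 0 0 -0.008 0; 0 0 -0.006 0; 0 0 0 0; 0 0 0 0"

```text
t: 15.88
eef_pos: [0.5589, 0.0904, 0.0376]
tool_rot: [0.0, 0.796, 0.605, 0.0]
contact_force: [0.4, 0.4, 0.2]
gripper_width: 0.598
```

Request:
drive_tool --increments "0 0 0 0; 0 0 0 0; 0 0 0 0; 0 0 0 0; 0 0 0 0; 0 0 0 0" --grip 0 --squeeze 50

```text
t: 16.38
eef_pos: [0.5594, 0.0904, 0.0381]
tool_rot: [0.0, 0.796, 0.605, 0.001]
contact_force: [-0.9, -0.2, 6.6]
gripper_width: 0.144
```

Run:
```python
from h import *
o=bot.get_obs();C=cal("wrist"); im=bot.read_camera("wrist"); cv2.imwrite("pics/w15.png",cv2.convertScaleAbs(im[:,:,::-1],alpha=1.8))
ims=bot.read_camera("side"); cv2.imwrite("pics/s15.png",cv2.resize(ims[150:270,270:430,::-1],None,fx=4,fy=4,interpolation=cv2.INTER_CUBIC))
print(o["eef_pos"],o["tool_rot"],o["contact_force"],o["gripper_width"])
```

```text
[0.55935079 0.09041048 0.03814272] [3.57749146e-04 7.96494297e-01 6.04645705e-01 5.28313685e-04] [-0.88138912 -0.1878649   6.5535699 ] 0.1441660601696427
```

View pics/w15.png

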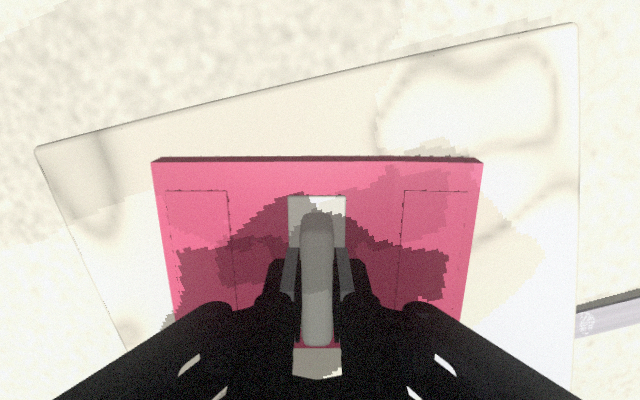

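View pics/s15.png

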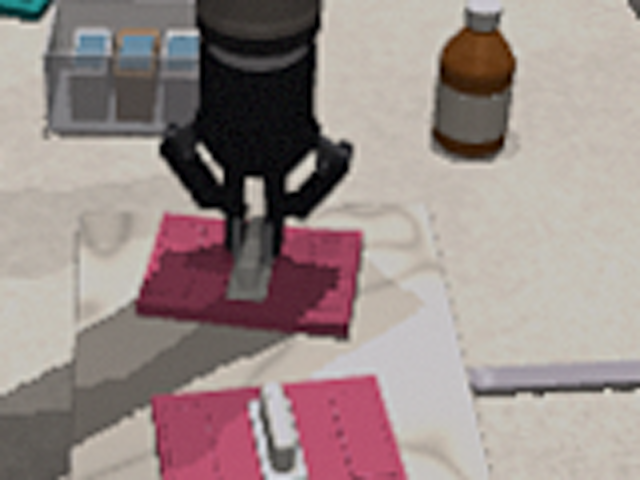

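Request:
drive_tool --increments "0 0 0.01 0; 0 0 0.025 0; 0 0 0.03 0; 0 0 0.025 0; 0 0 0 0; 0 0 0 0"

```text
t: 16.98
eef_pos: [0.5595, 0.0905, 0.1289]
tool_rot: [0.001, 0.797, 0.605, 0.001]
contact_force: [-1.1, 0.2, -2.0]
gripper_width: 0.146
```

Run:
```python
from h import *
o=bot.get_obs()
ims=bot.read_camera("side"); cv2.imwrite("pics/s16.png",cv2.resize(ims[150:310,250:430,::-1],None,fx=3.5,fy=3.5,interpolation=cv2.INTER_CUBIC))
print(o["eef_pos"],o["contact_force"],o["gripper_width"])
```

```text
[0.55951145 0.09049039 0.12893716] [-1.08642195  0.22320609 -2.04112933] 0.14637465958568574
```

View pics/s16.png

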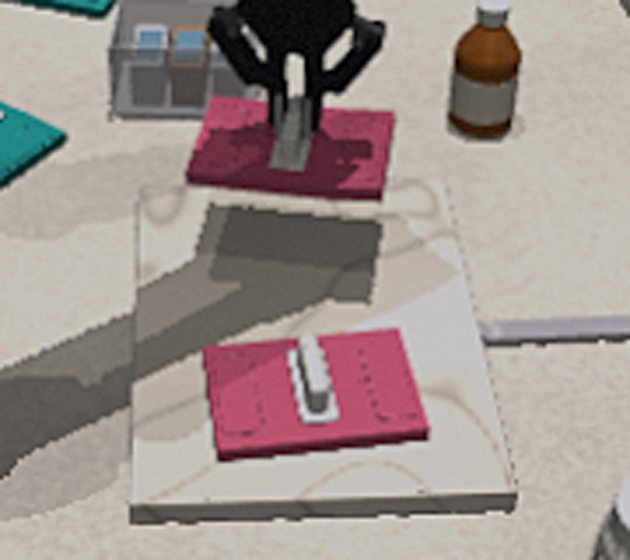

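Lid lifted, level. Carry it to the tray.

Request:
drive_tool --increments "-0.004 -0.03 0 -0.09; -0.005 -0.033 0 -0.1; -0.005 -0.033 0 -0.1; -0.005 -0.033 0 -0.1; -0.005 -0.033 0 -0.1; -0.005 -0.033 0 -0.1; -0.005 -0.033 0 -0.1; -0.005 -0.033 0 -0.1; -0.005 -0.033 0 -0.1; -0.005 -0.033 0 -0.1; -0.005 -0.033 0 -0.1; -0.005 -0.033 0 -0.1"

```text
t: 18.03
eef_pos: [0.4979, -0.3036, 0.1256]
tool_rot: [-0.001, 0.999, 0.052, -0.002]
contact_force: [1.0, 0.9, -2.2]
gripper_width: 0.147
```

Request:
drive_tool --increments "-0.004 -0.022 0 -0.088; -0.003 -0.01 0 0; 0 0 0 0; 0 0 0 0"

```text
t: 18.37
eef_pos: [0.4922, -0.3332, 0.1262]
tool_rot: [-0.001, 1.0, 0.012, -0.001]
contact_force: [0.1, 0.6, -1.9]
gripper_width: 0.154
```

Run:
```python
from h import *
o=bot.get_obs();C=cal("wrist"); im=bot.read_camera("wrist"); cv2.imwrite("pics/w17.png",cv2.convertScaleAbs(im[:,:,::-1],alpha=1.6))
im=bot.read_camera("top"); cv2.imwrite("pics/t17.png",cv2.resize(im[100:300,220:500,::-1],None,fx=2.8,fy=2.8,interpolation=cv2.INTER_CUBIC))
print(o["eef_pos"],o["tool_rot"],o["contact_force"],o["gripper_width"])
```

```text
[ 0.49221592 -0.33321501  0.1261731 ] [-9.50485947e-04  9.99932537e-01  1.15358543e-02 -9.71041611e-04] [ 0.13462398  0.58936018 -1.85727664] 0.1538060355282881
```

View pics/w17.png

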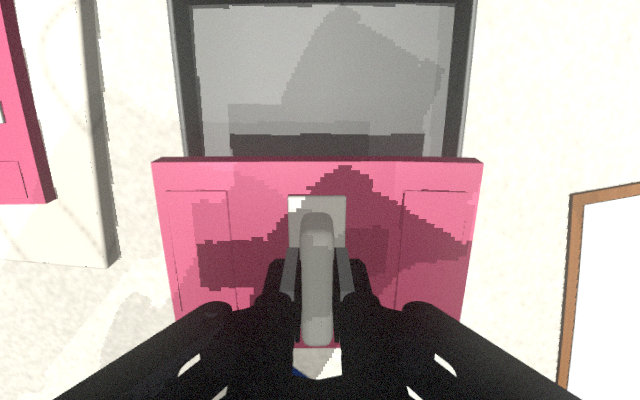

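View pics/t17.png

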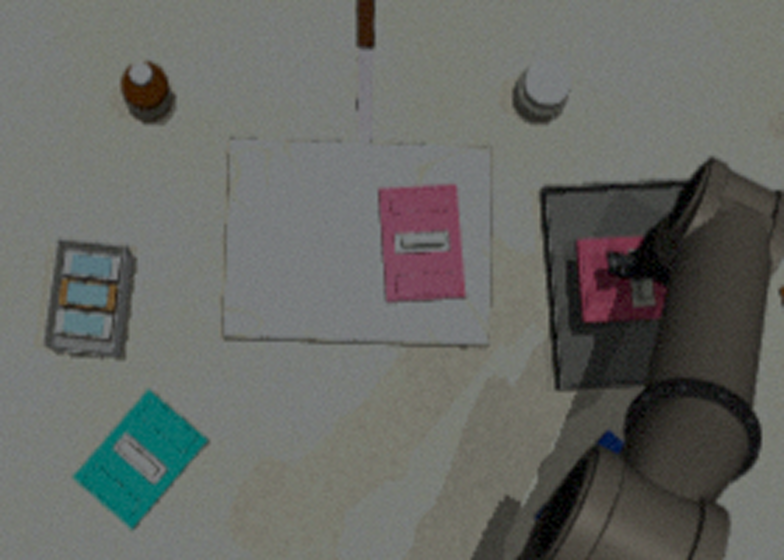

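Request:
drive_tool --increments "0 0 -0.025 0; 0 0 -0.03 0; 0 0 -0.025 0; 0 0 -0.012 0; 0 0 -0.005 0; 0 0 0 0; 0 0 0 0"

```text
t: 19.05
eef_pos: [0.4937, -0.3344, 0.0313]
tool_rot: [0.0, 1.0, 0.011, 0.001]
contact_force: [0.0, -0.4, -1.5]
gripper_width: 0.154
```

Request:
drive_tool --increments "0 0 -0.002 0; 0 0 -0.002 0; 0 0 0 0"

```text
t: 19.3
eef_pos: [0.4931, -0.3349, 0.027]
tool_rot: [0.0, 1.0, 0.01, 0.001]
contact_force: [-0.4, 0.3, -2.0]
gripper_width: 0.149
```

Request:
drive_tool --increments "0 0 -0.002 0; 0 0 -0.002 0; 0 0 0 0"

```text
t: 19.55
eef_pos: [0.4927, -0.3346, 0.0222]
tool_rot: [0.0, 1.0, 0.01, 0.0]
contact_force: [1.8, -0.7, -1.7]
gripper_width: 0.156
```

Request:
drive_tool --increments "0 0 0 0; 0 0 0 0; 0 0 0 0" --grip 0.45

```text
t: 19.8
eef_pos: [0.493, -0.3348, 0.0226]
tool_rot: [0.0, 1.0, 0.01, 0.0]
contact_force: [-0.1, 0.5, -0.3]
gripper_width: 0.45
```

Request:
drive_tool --increments "0 0 0.01 0; 0 0 0.025 0; 0 0 0.03 0; 0 0 0.035 0; 0 0.02 0.03 0.05; 0 0.03 0.02 0.1; 0.005 0.035 0 0.11; 0.005 0.035 0 0.11; 0.005 0.035 0 0.11; 0.005 0.035 0 0.11; 0.005 0.035 0 0.11; 0.005 0.035 0 0.11"

```text
t: 20.8
eef_pos: [0.5228, -0.0731, 0.1736]
tool_rot: [0.001, 0.914, 0.406, 0.0]
contact_force: [0.6, -0.3, -0.7]
gripper_width: 0.449
```

Run:
```python
from h import *
o=bot.get_obs()
im=bot.read_camera("top"); cv2.imwrite("pics/t18.png",cv2.resize(im[100:300,220:500,::-1],None,fx=2.8,fy=2.8,interpolation=cv2.INTER_CUBIC))
print(o["eef_pos"],o["tool_rot"],o["contact_force"],o["gripper_width"])
```

```text
[ 0.52282187 -0.07314191  0.17357679] [5.49531679e-04 9.13937455e-01 4.05854401e-01 4.81490927e-04] [ 0.57657479 -0.34831031 -0.65818092] 0.44935831989168495
```

View pics/t18.png

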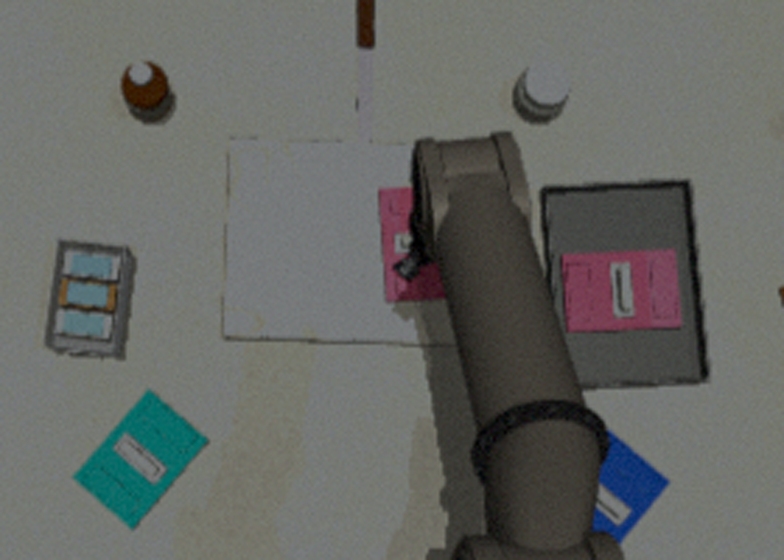

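Request:
drive_tool --increments "0.004 0.006 0.004 0.111; 0.004 0.006 0.004 0.111; 0.004 0.006 0.004 0.111; 0.004 0.006 0.004 0.111; 0.004 0.006 0.0 0.111; 0.004 0.006 0 0.111; 0.004 0.007 0 0.111; 0 0 0 0; 0 0 0 0" --grip 0

```text
t: 21.6
eef_pos: [0.5508, -0.0318, 0.1889]
tool_rot: [0.0, 0.695, 0.719, 0.0]
contact_force: [-0.4, -0.1, 0.4]
gripper_width: -0.001
```

```bash
cat >> h.py <<'E'
def obs(): 
    o=bot.get_obs(); w,x,y,z=o["tool_rot"]; a=2*np.degrees(np.arctan2(y,x))-90
    print("tcp",o["eef_pos"].round(4),"tooly",round(a,2),"F",o["contact_force"].round(1),"w",round(o["gripper_width"],3)); return o
E
python3 - <<'E'
from h import *
o=obs();C=cal("wrist"); im=bot.read_camera("wrist"); cv2.imwrite("pics/w19.png",cv2.convertScaleAbs(im[:,:,::-1],alpha=1.6))
np.savez("w19.npz",K=C[0],d=C[1],T=C[2])
for m,s,c in comps(pink(im),200): print(s,c,rect(m,0.032,C))
E
```

```text
tcp [ 0.5508 -0.0318  0.1889] tooly 1.94 F [-0.4 -0.1  0.4] w -0.001
[  236   170   165   104 13049] [318.50095793 217.86474059] (0.554, -0.0767, 144.4, 101.4, 2.33)
```

View pics/w19.png

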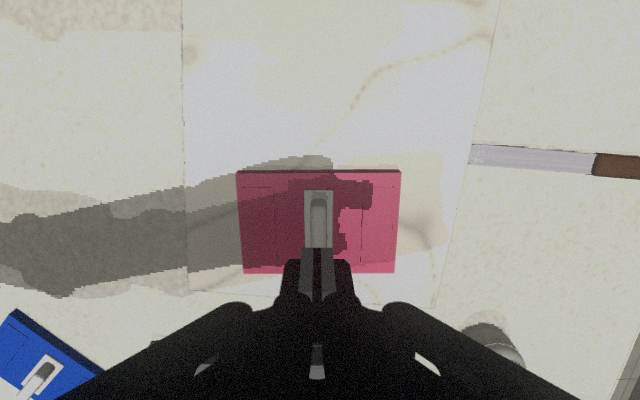

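Run:
```python
from h import *
d=np.load("w19.npz"); C=(d["K"],d["d"],d["T"])
im=cv2.imread("pics/w19.png"); cv2.imwrite("pics/w19z.png",cv2.resize(im[160:285,225:415],None,fx=4.2,fy=4.2,interpolation=cv2.INTER_NEAREST))
P=cast([[237.5,173.5],[400,173.5],[394.5,273],[242.5,273]],.032,C);print(P.round(4),P.mean(0))
```

```text
[[ 0.482  -0.0317  0.032 ]
 [ 0.6237 -0.0269  0.032 ]
 [ 0.6291 -0.1253  0.032 ]
 [ 0.4831 -0.1302  0.032 ]] [ 0.55447082 -0.07852515  0.032     ]
```

View pics/w19z.png

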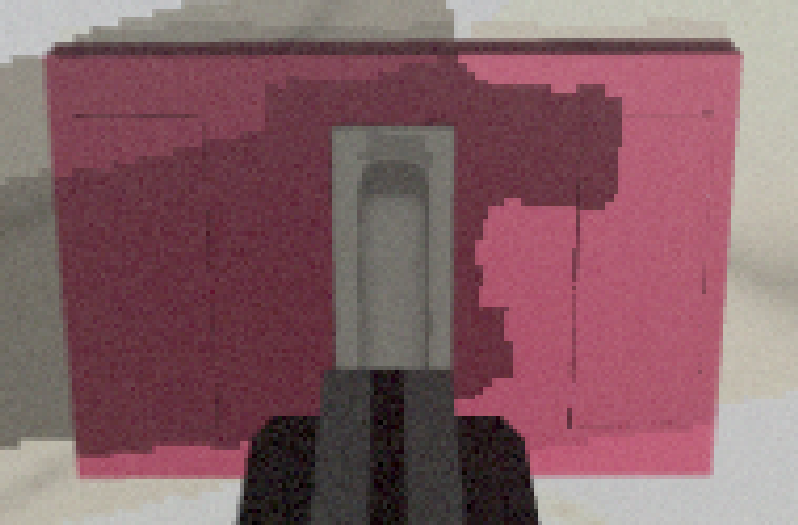

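Request:
drive_tool --increments "-0.003 0.03 0 -0.013; -0.005 0.035 0 -0.013; -0.005 0.035 0 -0.013; -0.005 0.035 0.005 -0.013; -0.005 0.035 0.005 -0.013; -0.005 0.035 0.005 -0.013; -0.005 0.035 0.005 -0.013; -0.005 0.035 0.005 -0.013; -0.005 0.035 0.005 -0.013; -0.005 0.035 0.005 -0.013; -0.005 0.035 0.005 -0.013; -0.003 0.03 0.005 -0.013"

```text
t: 22.65
eef_pos: [0.494, 0.38, 0.2339]
tool_rot: [0.0, 0.749, 0.663, 0.0]
contact_force: [-0.0, 0.1, -0.5]
gripper_width: -0.003
```

Request:
drive_tool --increments "0 0.005 0 -0.012; 0 0 0 0; 0 0 0 0"

```text
t: 22.9
eef_pos: [0.4951, 0.3821, 0.2331]
tool_rot: [0.001, 0.752, 0.659, -0.001]
contact_force: [-0.1, -0.1, -0.6]
gripper_width: -0.002
```

Run:
```python
from h import *
o=obs();C=cal("wrist"); im=bot.read_camera("wrist"); cv2.imwrite("pics/w20.png",cv2.convertScaleAbs(im[:,:,::-1],alpha=1.6))
np.savez("w20.npz",K=C[0],d=C[1],T=C[2])
cv2.imwrite("pics/w20z.png",cv2.convertScaleAbs(cv2.resize(im[130:300,220:420,::-1],None,fx=4,fy=3.5,interpolation=cv2.INTER_CUBIC),alpha=1.6))
```

```text
tcp [0.4951 0.3821 0.2331] tooly -7.61 F [-0.1 -0.1 -0.6] w -0.002
```

View pics/w20.png

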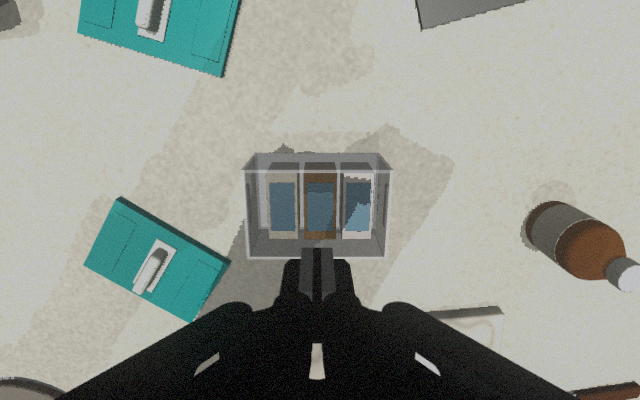

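View pics/w20z.png

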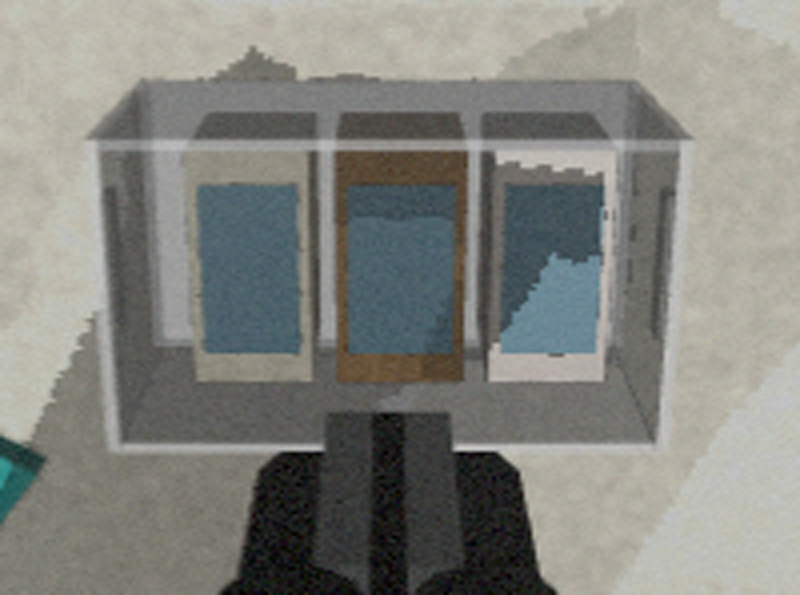

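Run:
```python
from h import *
d=np.load("w20.npz"); C=(d["K"],d["d"],d["T"])
P=cast([[220+u/4-.4,130+v/3.5-.35] for u,v in [(90,139),(692,139),(661,450.5),(112,450)]],.075,C)
print(P.round(4),P.mean(0)); L=lambda a,b:np.linalg.norm(P[a]-P[b]);print(L(0,1),L(1,2),L(2,3),L(3,0))
for a,b in((0,1),(3,2)): v=P[b]-P[a];print(np.degrees(np.arctan2(v[1],v[0])))
for a,b in((3,0),(2,1)): v=P[b]-P[a];print(np.degrees(np.arctan2(v[1],v[0]))-90)
print(proj([bot.get_obs()["eef_pos"]*[1,1,0]+[0,0,.075]],C))
```

```text
[[0.4315 0.3962 0.075 ]
 [0.5617 0.3789 0.075 ]
 [0.5487 0.293  0.075 ]
 [0.4195 0.3104 0.075 ]] [0.49035859 0.34462777 0.075     ]
0.1312800229247489 0.08686937000031743 0.13035975092455956 0.08668446523434191
-7.595491821806193
-7.672083571439898
-7.955435732234207
-8.561766749513737
[[317.04595723 176.47574467]]
```

Run:
```python
from h import *
for n,L,o in(("top",[(145,98),(365,118),(335,458),(100,440)],(225,175)),("side",[(130,92),(487,92),(487,222),(100,215)],(270,140))):
    P=cast([[o[0]+u/9-.45,o[1]+v/9-.45] for u,v in L],.075,cal(n)); print(n,P.round(4),P.mean(0))
```

```text
top [[0.5576 0.375  0.075 ]
 [0.5479 0.2905 0.075 ]
 [0.4169 0.3026 0.075 ]
 [0.4257 0.3918 0.075 ]] [0.48702494 0.33996315 0.075     ]
side [[0.4306 0.3843 0.075 ]
 [0.56   0.3714 0.075 ]
 [0.5514 0.2853 0.075 ]
 [0.4185 0.3028 0.075 ]] [0.49012189 0.3359502  0.075     ]
```

Request:
drive_tool --increments "0.0042 -0.0329 -0.005 0.012; 0.0042 -0.0329 -0.005 0.012; 0.0042 -0.0329 -0.005 0.012; 0.0042 -0.0329 -0.005 0.012; 0.0042 -0.0329 -0.005 0.012; 0.0042 -0.0329 -0.005 0.012; 0.0042 -0.0329 -0.01 0.012; 0.0042 -0.0329 -0.01 0.012; 0.0042 -0.0329 -0.01 0.012; 0.0042 -0.0329 -0.015 0.012; 0.0042 -0.0329 -0.015 0.012; 0.0042 -0.0329 -0.015 0.012" --grip 0.6

```text
t: 23.95
eef_pos: [0.5444, -0.0157, 0.128]
tool_rot: [0.0, 0.704, 0.71, -0.0]
contact_force: [-0.1, -0.4, 0.9]
gripper_width: 0.601
```

Request:
drive_tool --increments "0.0042 -0.0329 -0.01 0.012; 0.0042 -0.0329 0 0.012; 0 0 0 0; 0 0 0 0"

```text
t: 24.28
eef_pos: [0.5523, -0.0823, 0.118]
tool_rot: [0.0, 0.697, 0.717, -0.001]
contact_force: [0.3, 0.8, 0.9]
gripper_width: 0.599
```

Run:
```python
from h import *
o=obs()
```

```text
tcp [ 0.5523 -0.0823  0.118 ] tooly 1.62 F [0.3 0.8 0.9] w 0.599
```

Request:
drive_tool --increments "0.001 0.0018 -0.02 0.008; 0.001 0.0017 -0.02 0; 0 0 -0.018 0; 0 0 -0.012 0; 0 0 -0.006 0; 0 0 -0.002 0; 0 0 0 0; 0 0 0 0"

```text
t: 24.95
eef_pos: [0.5562, -0.0737, 0.0412]
tool_rot: [0.0, 0.691, 0.723, 0.0]
contact_force: [-0.7, -0.9, -0.4]
gripper_width: 0.6
```

Request:
drive_tool --increments "0 0 0 0; 0 0 0 0; 0 0 0 0; 0 0 0 0; 0 0 0 0; 0 0 0 0" --grip 0 --squeeze 50

```text
t: 25.45
eef_pos: [0.5559, -0.0738, 0.0411]
tool_rot: [0.0, 0.691, 0.723, 0.0]
contact_force: [-0.7, -2.1, 7.0]
gripper_width: 0.144
```

Run:
```python
from h import *
o=obs();C=cal("wrist"); im=bot.read_camera("wrist"); cv2.imwrite("pics/w21.png",cv2.convertScaleAbs(im[:,:,::-1],alpha=1.6))
np.savez("w21.npz",K=C[0],d=C[1],T=C[2])
```

```text
tcp [ 0.5559 -0.0738  0.0411] tooly 2.57 F [-0.7 -2.1  7. ] w 0.144
```

View pics/w21.png

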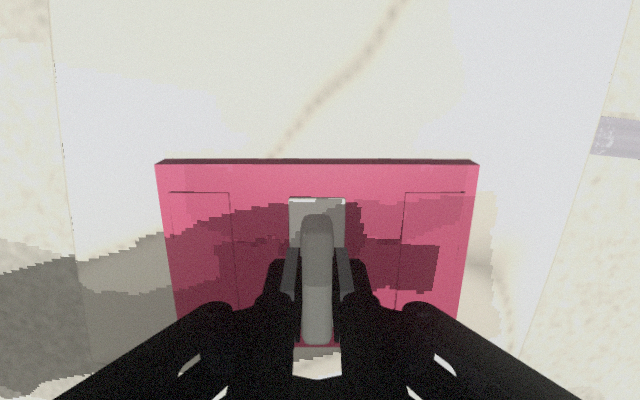

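Run:
```python
from h import *
def load(n): d=np.load(n); return d["K"],d["d"],d["T"]
im=cv2.imread("pics/w21.png"); cv2.imwrite("pics/w21z.png",np.hstack([cv2.resize(im[150:200,145:210],None,fx=6,fy=6,interpolation=cv2.INTER_NEAREST),cv2.resize(im[150:200,425:490],None,fx=6,fy=6,interpolation=cv2.INTER_NEAREST)]))
im=cv2.imread("pics/w20.png")
cv2.imwrite("pics/w20y.png",np.hstack([cv2.resize(im[150:270,236:276],None,fx=5,fy=5,interpolation=cv2.INTER_NEAREST),cv2.resize(im[150:270,360:400],None,fx=5,fy=5,interpolation=cv2.INTER_NEAREST)]))
```

```text
(no output)
```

View pics/w21z.png

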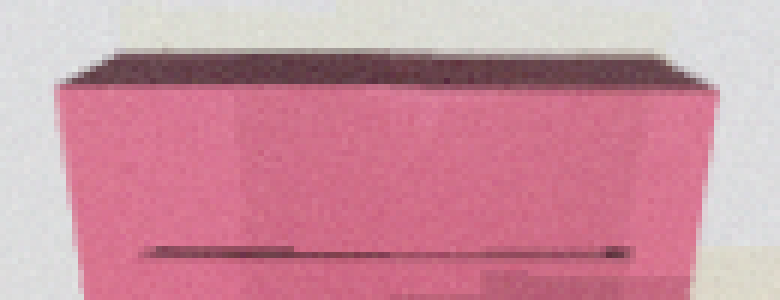

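View pics/w20y.png

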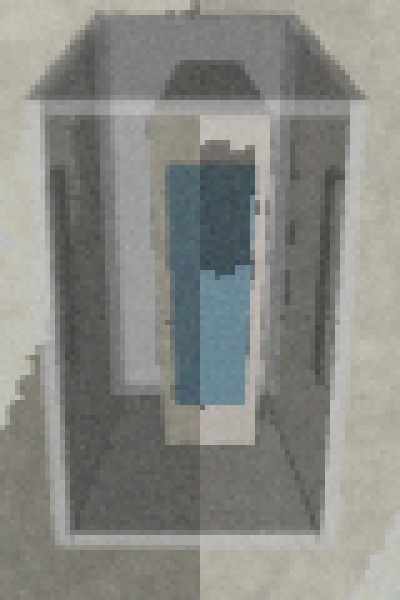

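Run:
```python
from h import *
def load(n): d=np.load(n); return d["K"],d["d"],d["T"]
B=np.array([(241.6,169.8),(393,169.8),(387.2,259.2),(247.4,259.4)])-.5
Lf=np.array([(154.3,164.2),(480,165.2)])-.5
L19=np.array([(225+47/4.2,160+52/4.2),(225+741/4.2,160+52/4.2),(225+713/4.2,160+475/4.2),(225+76/4.2,160+475/4.2)])-.5
n=np.linalg.norm
def tool(P,tcp,ay):  # to tool frame (x,y) 
    a=np.radians(ay); ty=np.array([np.cos(a),np.sin(a)]); tx=np.array([-np.sin(a),np.cos(a)]); v=P[:,:2]-tcp; return np.c_[v@tx,v@ty]
for dz in (0,.002,.004,.006,.008):
    P=cast(B,.075-dz,load("w20.npz")); Q=cast(Lf,.032-dz,load("w21.npz")); R=cast(L19,.032-dz,load("w19.npz"))
    print("dz",dz,"box",[round(n(P[i]-P[(i+1)%4]),4) for i in range(4)],P.mean(0)[:2].round(4),tool(P,(.4951,.3821),-7.61).mean(0).round(4))
    print("   lid far",round(n(Q[0]-Q[1]),4),tool(Q,(.5559,-.0738),2.57).round(4).tolist())
    print("   lid19",[round(n(R[i]-R[(i+1)%4]),4) for i in range(4)],R.mean(0)[:2].round(4),tool(R,(.5508,-.0318),1.94).mean(0).round(4))
```

```text
dz 0 box [np.float64(0.1321), np.float64(0.0873), np.float64(0.1329), np.float64(0.0875)] [0.4904 0.3444] [-0.038   0.0003]
   lid far 0.1442 [[0.0454, -0.0719], [0.0449, 0.0723]]
   lid19 [np.float64(0.144), np.float64(0.0996), np.float64(0.1457), np.float64(0.0996)] [ 0.5542 -0.0776] [-0.0459  0.0019]
dz 0.002 box [np.float64(0.1329), np.float64(0.0879), np.float64(0.1337), np.float64(0.0881)] [0.4903 0.3436] [-0.0388  0.0003]
   lid far 0.1461 [[0.0449, -0.0729], [0.0444, 0.0733]]
   lid19 [np.float64(0.145), np.float64(0.1003), np.float64(0.1467), np.float64(0.1002)] [ 0.5543 -0.0784] [-0.0467  0.0019]
dz 0.004 box [np.float64(0.1338), np.float64(0.0884), np.float64(0.1346), np.float64(0.0886)] [0.4901 0.3428] [-0.0396  0.0003]
   lid far 0.148 [[0.0444, -0.0738], [0.044, 0.0742]]
   lid19 [np.float64(0.1459), np.float64(0.101), np.float64(0.1477), np.float64(0.1009)] [ 0.5543 -0.0793] [-0.0476  0.0019]
dz 0.006 box [np.float64(0.1347), np.float64(0.089), np.float64(0.1355), np.float64(0.0892)] [0.49  0.342] [-0.0404  0.0003]
   lid far 0.1499 [[0.044, -0.0748], [0.0435, 0.0752]]
   lid19 [np.float64(0.1469), np.float64(0.1016), np.float64(0.1486), np.float64(0.1015)] [ 0.5543 -0.0801] [-0.0484  0.0019]
dz 0.008 box [np.float64(0.1356), np.float64(0.0896), np.float64(0.1364), np.float64(0.0898)] [0.4899 0.3413] [-0.0412  0.0003]
   lid far 0.1518 [[0.0435, -0.0757], [0.043, 0.0761]]
   lid19 [np.float64(0.1478), np.float64(0.1023), np.float64(0.1496), np.float64(0.1022)] [ 0.5544 -0.0809] [-0.0492  0.0019]
```

Request:
drive_tool --increments "0 0 0.01 0; 0 0 0.03 0; 0 0 0.035 0; 0 0.01 0.035 0; -0.004 0.028 0.02 -0.01; -0.005 0.032 0.01 -0.014; -0.005 0.032 0 -0.014; -0.005 0.032 0 -0.014; -0.005 0.032 0 -0.014; -0.005 0.032 0 -0.014; -0.005 0.032 0 -0.014; -0.005 0.032 0 -0.014"

```text
t: 26.5
eef_pos: [0.5158, 0.1896, 0.1808]
tool_rot: [0.0, 0.729, 0.684, -0.0]
contact_force: [1.5, -0.0, -1.6]
gripper_width: 0.146
```

Request:
drive_tool --increments "-0.005 0.032 0 -0.014; -0.005 0.032 0 -0.014; -0.005 0.032 0 -0.014; -0.005 0.032 0 -0.014; -0.005 0.02 0 -0.014; -0.003 0.015 0 -0.012; 0 0 0 0; 0 0 0 0"

```text
t: 27.17
eef_pos: [0.4879, 0.3518, 0.1805]
tool_rot: [-0.0, 0.756, 0.655, -0.0]
contact_force: [0.6, -0.7, -2.5]
gripper_width: 0.145
```

Run:
```python
from h import *
o=obs()
```

```text
tcp [0.4879 0.3518 0.1805] tooly -8.18 F [ 0.6 -0.7 -2.5] w 0.145
```

Request:
drive_tool --increments "0.0015 -0.0016 -0.015 0.006; 0.0015 -0.0016 -0.02 0.005; 0 0 -0.015 0; 0 0 -0.008 0; 0 0 0 0; 0 0 0 0; 0 0 0 0"

```text
t: 27.75
eef_pos: [0.4922, 0.3482, 0.1235]
tool_rot: [0.0, 0.753, 0.658, 0.001]
contact_force: [0.5, 1.0, -1.6]
gripper_width: 0.154
```

Run:
```python
from h import *
o=obs()
C=cal("wrist");im=bot.read_camera("wrist"); cv2.imwrite("pics/w22.png",cv2.convertScaleAbs(im[:,:,::-1],alpha=1.6)); np.savez("w22.npz",K=C[0],d=C[1],T=C[2])
ims=bot.read_camera("side"); cv2.imwrite("pics/s22.png",ims[:,:,::-1]);cv2.imwrite("pics/s22z.png",cv2.resize(ims[110:200,250:350,::-1],None,fx=6.5,fy=6.5,interpolation=cv2.INTER_CUBIC))
```

```text
tcp [0.4922 0.3482 0.1235] tooly -7.71 F [ 0.5  1.  -1.6] w 0.154
```

View pics/w22.png

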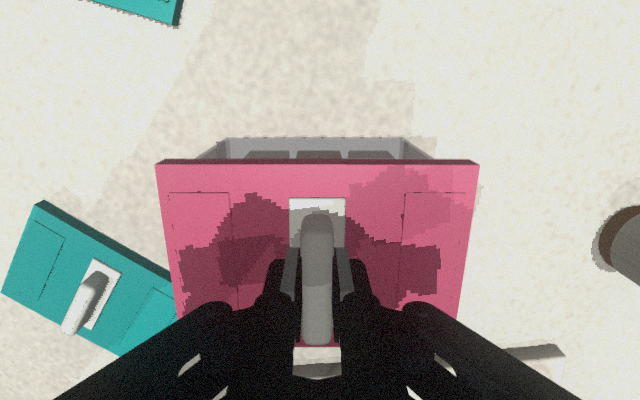

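View pics/s22z.png

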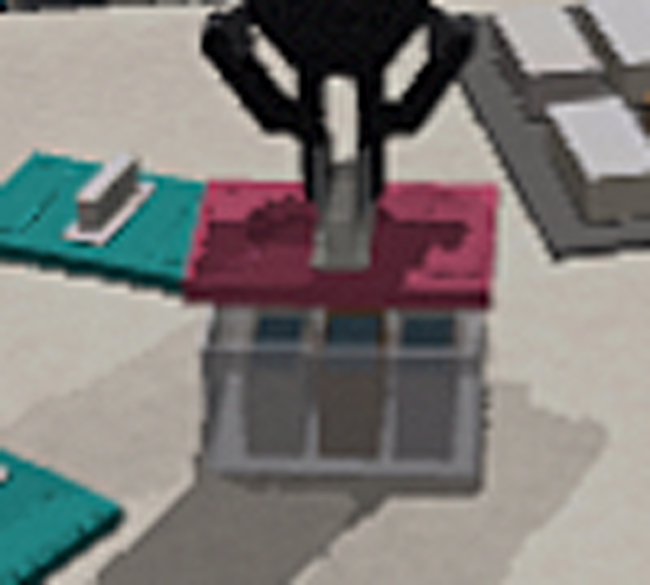

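Run:
```python
from h import *
C=cal("side"); f=lambda u,v:(250+u/6.5-.45,110+v/6.5-.45)
zl=.1235-.0211
L=cast([f(186,302),f(490,306)],zl,C); B=cast([f(202,346),f(488,353)],.075,C)
print("lid front bottom",L.round(4),"box front rim",B.round(4))
a=np.radians(-7.6); ty=np.array([np.cos(a),np.sin(a)]); tx=np.array([-np.sin(a),np.cos(a)])
print("tool-x diff",(L.mean(0)-B.mean(0))[:2]@tx,"tool-y diff",(L.mean(0)-B.mean(0))[:2]@ty)
im=cv2.imread("pics/s22.png"); cv2.imwrite("pics/s22y.png",cv2.resize(im[148:188,275:330],None,fx=14,fy=14,interpolation=cv2.INTER_NEAREST))
```

```text
lid front bottom [[0.4125 0.303  0.1024]
 [0.5553 0.2853 0.1024]] box front rim [[0.4184 0.3066 0.075 ]
 [0.5546 0.287  0.075 ]]
tool-x diff -0.002978796940145129 tool-y diff -0.0022507816355289492
```

View pics/s22y.png

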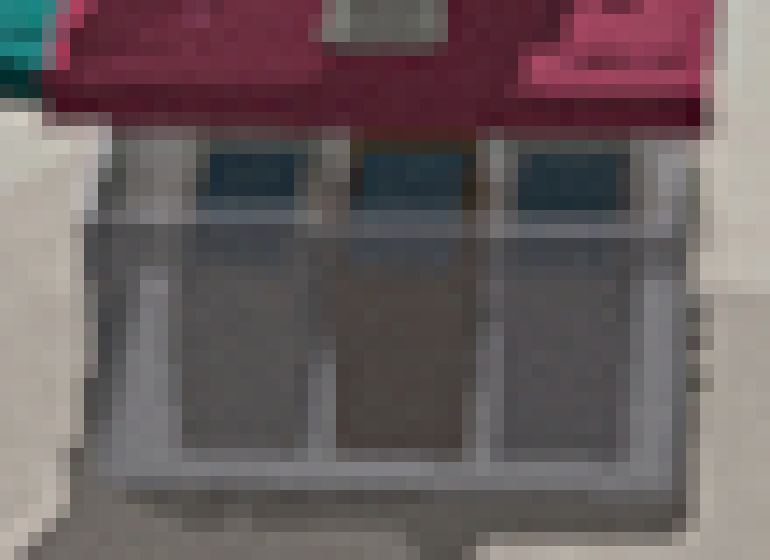

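Run:
```python
from h import *
C=cal("side"); zl=.1235-.0211
a=np.radians(-7.6); ty=np.array([np.cos(a),np.sin(a)]); tx=np.array([-np.sin(a),np.cos(a)])
L=cast([(277.6,156.2),(325.4,157.1)],zl,C); B=cast([(280.5,163.4),(324.4,164.4)],.075,C)
print(L.round(4),B.round(4),np.linalg.norm(L[1]-L[0]),np.linalg.norm(B[1]-B[0]))
print("tool-x diff",(L.mean(0)-B.mean(0))[:2]@tx,"tool-y diff",(L.mean(0)-B.mean(0))[:2]@ty)
for z in (.1004,.1044):
  L=cast([(277.6,156.2),(325.4,157.1)],z,C); print(z,(L.mean(0)-B.mean(0))[:2]@tx)
```

```text
[[0.4108 0.3021 0.1024]
 [0.5564 0.2825 0.1024]] [[0.418  0.3031 0.075 ]
 [0.5536 0.284  0.075 ]] 0.1469525503429751 0.13691912262500833
tool-x diff -0.001557447014394444 tool-y diff -0.002009540758036885
0.1004 0.0016396785736424863
0.1044 -0.004754572602431484
```

Run:
```python
from h import *
def load(n): d=np.load(n); return d["K"],d["d"],d["T"]
im=cv2.imread("pics/w22.png"); cv2.imwrite("pics/w22z.png",np.hstack([cv2.resize(im[125:185,145:250],None,fx=4,fy=6,interpolation=cv2.INTER_NEAREST),cv2.resize(im[125:185,385:490],None,fx=4,fy=6,interpolation=cv2.INTER_NEAREST)]))
```

```text
(no output)
```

View pics/w22z.png

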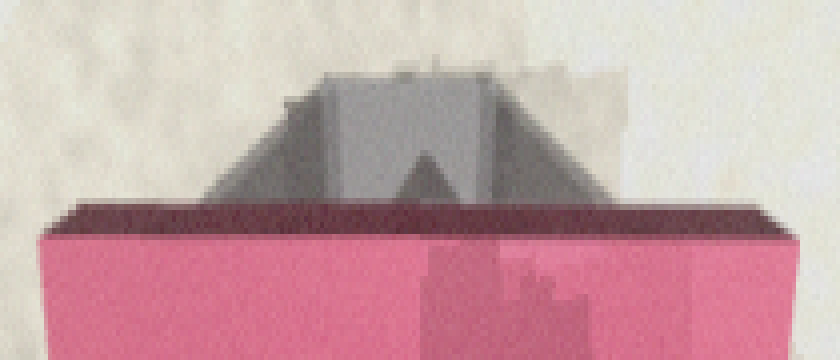

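Run:
```python
from h import *
def load(n): d=np.load(n); return d["K"],d["d"],d["T"]
a=np.radians(-7.6); ty=np.array([np.cos(a),np.sin(a)]); tx=np.array([-np.sin(a),np.cos(a)])
C=load("w22.npz")
t=lambda P:np.c_[(P[:,:2]-[.4922,.3482])@tx,(P[:,:2]-[.4922,.3482])@ty].round(4).tolist()
for dz in (0,.002,.004):
    B=cast(np.array([(226.5,137),(402.5,137)])-.5,-dz,C); L=cast(np.array([(164.5,159),(469.3,159)])-.5,.1024-dz,C); T=cast(np.array([(154.6,164.6),(479.8,165.2)])-.5,.1144-dz,C)
    print(dz,"boxbase",t(B),round(np.linalg.norm(B[0]-B[1]),4),"lid",t(L),round(np.linalg.norm(L[0]-L[1]),4),"lidtop",t(T),round(np.linalg.norm(T[0]-T[1]),4))
```

```text
0 boxbase [[0.0401, -0.0678], [0.0398, 0.0645]] 0.1323 lid [[0.0452, -0.0722], [0.045, 0.0725]] 0.1447 lidtop [[0.0453, -0.0717], [0.0448, 0.0723]] 0.144
0.002 boxbase [[0.0398, -0.0683], [0.0395, 0.065]] 0.1333 lid [[0.0448, -0.0731], [0.0445, 0.0734]] 0.1465 lidtop [[0.0448, -0.0727], [0.0443, 0.0733]] 0.1459
0.004 boxbase [[0.0395, -0.0688], [0.0392, 0.0655]] 0.1343 lid [[0.0444, -0.074], [0.0441, 0.0743]] 0.1482 lidtop [[0.0444, -0.0736], [0.0438, 0.0742]] 0.1478
```

Request:
drive_tool --increments "0 0 -0.01 0; 0 0 -0.008 0; 0 0 -0.004 0; 0 0 0 0; 0 0 0 0"

```text
t: 28.27
eef_pos: [0.4912, 0.3479, 0.0998]
tool_rot: [-0.0, 0.753, 0.658, -0.001]
contact_force: [0.3, 0.6, -1.1]
gripper_width: 0.15
```

Run:
```python
from h import *
o=obs()
C=cal("wrist");im=bot.read_camera("wrist"); cv2.imwrite("pics/w23.png",cv2.convertScaleAbs(im[:,:,::-1],alpha=1.6)); np.savez("w23.npz",K=C[0],d=C[1],T=C[2])
im=cv2.imread("pics/w23.png"); cv2.imwrite("pics/w23z.png",np.hstack([cv2.resize(im[125:185,145:250],None,fx=3.7,fy=6,interpolation=cv2.INTER_NEAREST),cv2.resize(im[125:185,385:490],None,fx=3.7,fy=6,interpolation=cv2.INTER_NEAREST)]))
im=bot.read_camera("side")[:,:,::-1]; cv2.imwrite("pics/s23.png",im); cv2.imwrite("pics/s23y.png",cv2.resize(im[148:188,275:330],None,fx=14,fy=14,interpolation=cv2.INTER_NEAREST))
```

```text
tcp [0.4912 0.3479 0.0998] tooly -7.67 F [ 0.3  0.6 -1.1] w 0.15
```

View pics/s23y.png

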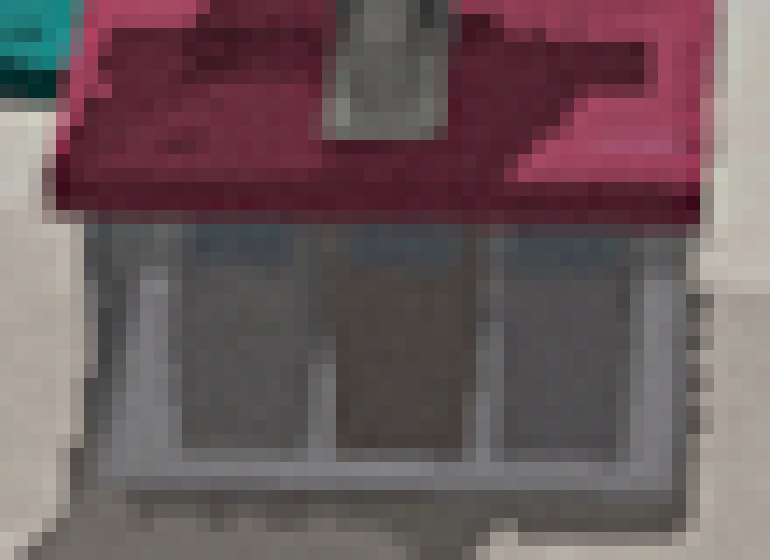

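View pics/w23z.png

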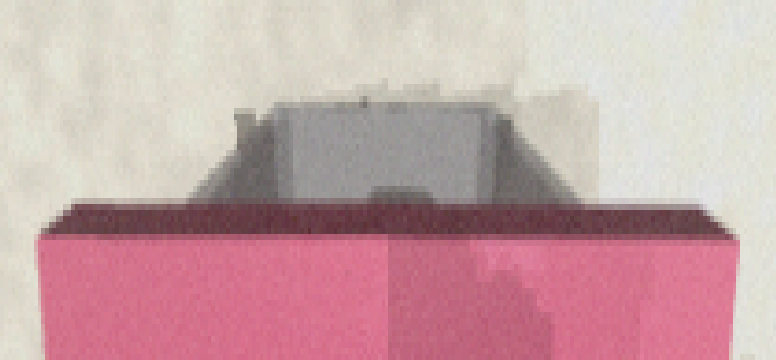

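Run:
```python
from h import *
def load(n): d=np.load(n); return d["K"],d["d"],d["T"]
C=cal("side"); zl=.0787
a=np.radians(-7.65); ty=np.array([np.cos(a),np.sin(a)]); tx=np.array([-np.sin(a),np.cos(a)])
L=cast([(277.9,162.9),(324.8,163.9)],zl,C); B=cast([(280.6,163.4),(324.2,164.4)],.075,C)
print(L.round(4),B.round(4),np.linalg.norm(L[1]-L[0]),np.linalg.norm(B[1]-B[0]))
print("side tool-x diff",(L.mean(0)-B.mean(0))[:2]@tx,"tool-y diff",(L.mean(0)-B.mean(0))[:2]@ty)
C=load("w23.npz"); tc=[.4912,.3479]
t=lambda P:np.c_[(P[:,:2]-tc)@tx,(P[:,:2]-tc)@ty].round(4).tolist()
g=lambda u,v:(145+u/3.7-.5 if u<388 else 385+(u-388)/3.7-.5,125+v/6-.5)
dz=.002
Bb=cast([g(275,103),g(498,103)],-dz,C); L=cast([g(75,204),g(700,204)],zl-dz,C)
print("wrist base",t(Bb),"lid",t(L))
# top-down: where would w20-derived box rim be
```

```text
[[0.4101 0.301  0.0787]
 [0.5545 0.2811 0.0787]] [[0.4183 0.3031 0.075 ]
 [0.553  0.2841 0.075 ]] 0.14575434336628781 0.13598734261048742
side tool-x diff -0.0029619672237014673 tool-y diff -0.0029474836381479233
wrist base [[0.0395, -0.0679], [0.0395, 0.0677]] lid [[0.0447, -0.0729], [0.0447, 0.0731]]
```

Request:
drive_tool --increments "0.001 -0.001 0 0; 0 0 -0.002 0; 0 0 0 0; 0 0 0 0"

```text
t: 28.7
eef_pos: [0.4926, 0.347, 0.0984]
tool_rot: [0.0, 0.753, 0.658, -0.0]
contact_force: [-0.6, 0.1, -3.0]
gripper_width: 0.153
```

Request:
drive_tool --increments "0 0 -0.001 0; 0 0 -0.001 0; 0 0 0 0; 0 0 0 0"

```text
t: 29.03
eef_pos: [0.4925, 0.3471, 0.0963]
tool_rot: [-0.0, 0.753, 0.658, -0.0]
contact_force: [0.1, -0.3, -1.3]
gripper_width: 0.151
```

Request:
drive_tool --increments "0 0 -0.001 0; 0 0 -0.001 0; 0 0 0 0; 0 0 0 0"

```text
t: 29.37
eef_pos: [0.4925, 0.347, 0.0943]
tool_rot: [-0.0, 0.753, 0.658, -0.0]
contact_force: [-1.1, -0.2, -2.0]
gripper_width: 0.149
```

Request:
drive_tool --increments "0 0 -0.001 0; 0 0 -0.001 0; 0 0 0 0; 0 0 0 0"

```text
t: 29.7
eef_pos: [0.4925, 0.347, 0.0923]
tool_rot: [0.0, 0.753, 0.658, -0.0]
contact_force: [0.4, 0.3, -1.3]
gripper_width: 0.148
```

Request:
drive_tool --increments "0 0 -0.001 0; 0 0 -0.001 0; 0 0 0 0; 0 0 0 0"

```text
t: 30.03
eef_pos: [0.4925, 0.347, 0.0903]
tool_rot: [0.0, 0.753, 0.658, -0.0]
contact_force: [0.6, 0.8, -1.6]
gripper_width: 0.148
```

Request:
drive_tool --increments "0 0 -0.001 0; 0 0 0 0; 0 0 0 0"

```text
t: 30.28
eef_pos: [0.4925, 0.347, 0.0893]
tool_rot: [0.0, 0.753, 0.658, -0.0]
contact_force: [-0.3, 0.7, -1.0]
gripper_width: 0.147
```

Skirt is past the rim with no contact; continue to the seat.

Request:
drive_tool --increments "0 0 -0.001 0; 0 0 0 0; 0 0 0 0"

```text
t: 30.53
eef_pos: [0.4925, 0.3471, 0.0883]
tool_rot: [-0.0, 0.753, 0.658, -0.0]
contact_force: [0.0, -0.9, -1.8]
gripper_width: 0.145
```

Request:
drive_tool --increments "0 0 -0.001 0; 0 0 0 0; 0 0 0 0"

```text
t: 30.78
eef_pos: [0.4925, 0.3471, 0.0873]
tool_rot: [-0.0, 0.753, 0.658, -0.0]
contact_force: [0.4, -0.0, -1.9]
gripper_width: 0.144
```

Request:
drive_tool --increments "0 0 -0.001 0; 0 0 0 0; 0 0 0 0"

```text
t: 31.03
eef_pos: [0.4926, 0.3471, 0.0872]
tool_rot: [0.0, 0.753, 0.658, 0.0]
contact_force: [-1.9, -0.8, 4.8]
gripper_width: 0.149
```

Run:
```python
from h import *
o=obs()
im=bot.read_camera("side")[:,:,::-1]; cv2.imwrite("pics/s24y.png",cv2.resize(im[140:190,270:335],None,fx=10,fy=10,interpolation=cv2.INTER_CUBIC))
```

```text
tcp [0.4926 0.3471 0.0872] tooly -7.69 F [-1.9 -0.8  4.8] w 0.149
```

View pics/s24y.png

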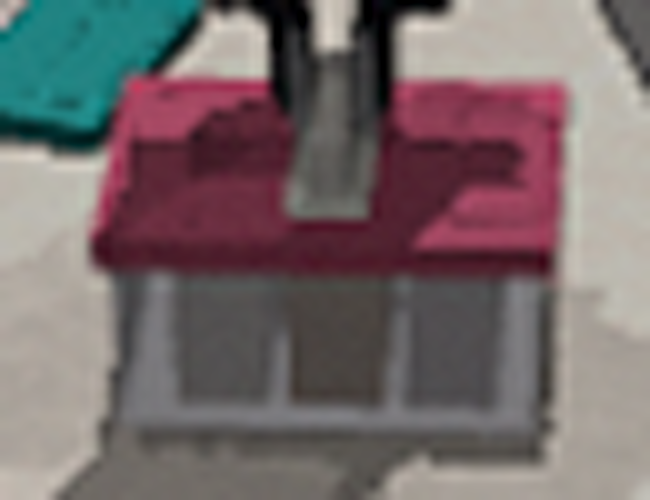

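Seat contact at TCP 0.0872, exactly the predicted 0.0871. Release and retreat.

Request:
drive_tool --increments "0 0 0 0; 0 0 0 0; 0 0 0 0" --grip 0.45

```text
t: 31.33
eef_pos: [0.4927, 0.3472, 0.0864]
tool_rot: [-0.0, 0.753, 0.658, 0.0]
contact_force: [0.3, -0.9, 0.1]
gripper_width: 0.448
```

Request:
drive_tool --increments "0 0 0.01 0; 0 0 0.02 0; 0 0 0.03 0; 0 0 0.035 0; 0 0 0.035 0; 0 0.02 0.02 0; 0 0.03 0.02 0; 0 0.03 0.01 0; 0 0.02 0 0; 0 0 0 0; 0 0 0 0"

```text
t: 32.25
eef_pos: [0.4917, 0.4482, 0.2668]
tool_rot: [-0.0, 0.752, 0.659, 0.0]
contact_force: [0.2, -0.6, -0.5]
gripper_width: 0.449
```

Run:
```python
from h import *
o=obs()
im=bot.read_camera("side")[:,:,::-1]; cv2.imwrite("pics/s25.png",im)
cv2.imwrite("pics/s25y.png",cv2.resize(im[140:190,270:335],None,fx=10,fy=10,interpolation=cv2.INTER_CUBIC))
im=bot.read_camera("top"); cv2.imwrite("pics/t25.png",cv2.resize(im[100:300,220:500,::-1],None,fx=2.8,fy=2.8,interpolation=cv2.INTER_CUBIC))
im=bot.read_camera("wrist"); cv2.imwrite("pics/w25.png",cv2.convertScaleAbs(im[:,:,::-1],alpha=1.6))
```

```text
tcp [0.4917 0.4482 0.2668] tooly -7.54 F [ 0.2 -0.6 -0.5] w 0.449
```

View pics/s25.png

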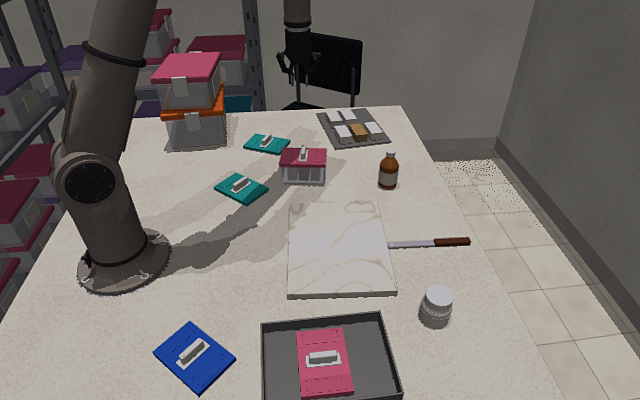

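View pics/s25y.png

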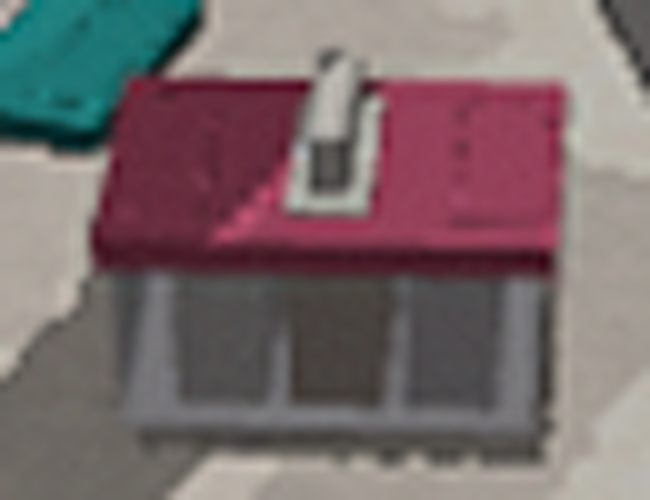

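View pics/w25.png

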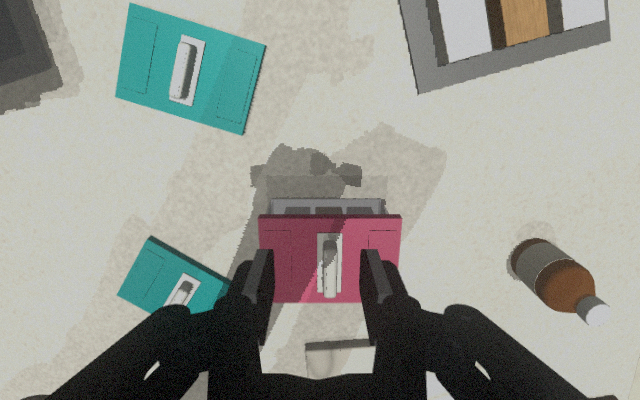

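View pics/t25.png

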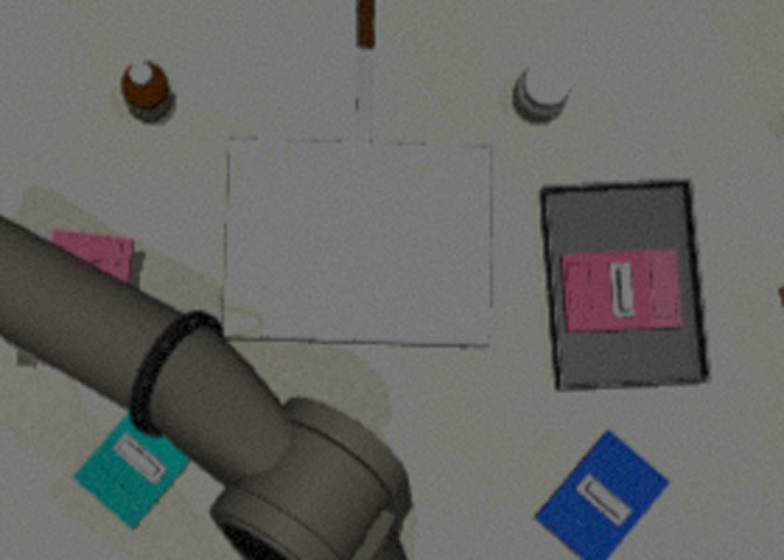

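```bash
python3 -c "
from station import bot
print(bot.hand_in())"
```

```text
the job is handed in; nothing more can be done
None
```

The job is handed in at about 32 s of the 67 s allowed. The warped lid is in the grey tray, and the sound lid is on the medicine box.

**Lid tests**
- **Lid nearer the tray:** this one is sound. I pressed both ends. Each was stiff from first contact at TCP z 0.030, and the far end did not rise in the side view.
- **Lid nearer the box:** this one is warped. Its +x end gave about 2.5 mm at 2–3 N before going stiff, and the other end visibly lifted. I did not test its second end, since one rocking end was enough.

**Last checks**
- **Box lid:** it went down past the rim without contact and met the seat at TCP z 0.0872, against a predicted 0.0871. The last side view shows it level over an upright box.
- **Tray and bystanders:** the warped lid lies flat in the tray, and the bottle, jar and spatula look untouched. Nothing was touching the robot when I handed in.

**Readings that disagreed**
- **Fingertip height:** with the gripper shut, the tips touched at about 24 mm lower on the z reading than the stated 22 mm overhang implies. I worked from measured contact heights instead.
- **Box position:** the side and wrist views differed by about 3–4 mm on where the lid sat over the box. I aimed between them before the final descent.
- **Press force:** one press on the sound lid reached about 35 N, higher than intended but under the 40 N limit.

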